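# Load a battery pack into the clamp-lever test socket

## Robot

A 6-joint arm with a two-finger parallel gripper is mounted at the origin on the work surface. World frame = base frame: x ahead of the robot, y to its left, z up, the work surface at z = 0. Lengths are in m, angles in degrees, forces in N, time in s.
With the tool pointing down it reaches from about 0.25 to 0.8 m from the base axis. Payload 8.5 kg.
Tool frame: the origin (TCP) lies between the finger pads; the fingertips stand 19 mm ahead of it and the grasp point (between the pads) is the TCP; z points along the fingers, y is the direction in which the jaws open and shut (so a half turn about z gives the same grasp; the last joint's range is limited). The gripper opens to 85 mm and grips with 20 to 120 N. Pads are 22 mm wide; open, the fingers measure 114 mm over their backs; the gripper's body (76 mm by 85 mm) begins 54 mm behind the grasp point. The pads swing forward as they close: fully open they stand 13 mm farther back than shut.
Start: joints at [65.031, 13.648, -0.773, 75.585, 0, 90], TCP at [0.222, 0.476, 0.25] pointing down, gripper open.
Joint ranges: [-152.45, 152.45], [-59.26, 108.67], [-65.41, 83.53], [-104.44, 129.93], [-82.83, 76.93], [-180, 180]. Speed limits (degrees/s): [127.2, 127.2, 159.86, 180, 180, 180].

## Interface

Orientations are given as a 3x3 rotation matrix whose columns are the frame's x, y, z axes.
In Python, from rig import robot gives the robot as it stands.
- The arm moves only by the tool move_arm, never from a script. Its argument "steps" is a list of rows, each a list of 7 numbers: the turn, a rotation vector about the tool's x, y, z in rad, then the shift along the tool's x, y, z in mm, then the finger opening in mm, from 0 to 85.4. In form: [[ax, ay, az, x, y, z, fingers], ...]. A call has 1 to 20 rows; each row shifts and turns the pose as measured when the row begins, along the tool's axes as they then stand; what a row does not reach is not made up. A row lasts 1/10 s, in which the tool goes at most 50 mm and 8.59 degrees, less where a joint would pass 70% of its speed; a pose out of reach is approached as far as the arm can. A call with a gripper value outside its range is refused whole. The fingers move at their own pace and stop on an object; the grip force is fixed at half the most. Time passes only in rows, so rows that do not move let the fingers close. It gives the time, the measured TCP pose, the force and the opening at its end, in the units of the state.
- robot.state(): the state, without advancing time (a new reading comes with each control period).
- robot.capture(name): name is "scene" or "top" or "wrist"; returns a dict with "frame" (420x560x3 uint8, red, green, blue), "vertical_fov" (degrees; the focal length in pixels is half the picture's height over the tangent of half this angle, whatever the lens; pixels are square), "cx", "cy" (the principal point, pixels), "k1" (the pictures are not rectified: a ray, as slopes to the right and down, at radius r is drawn at 1 + k1 r^2 times it, then the intrinsics apply), "R" (3x3) and "t" (3): a world point X has camera coordinates R X + t. Camera axes: x right, y down, z forward; pixel columns grow to the right and rows downward; lengths in m; the calibration is good to about 2 mm. A picture is of the moment at which its call begins. There is no depth.
- robot.job_done(): hands the job in, once; it reports no verdict.
The state is a dict: "time": time; "q": joint angles; "qd": joint speeds; "effort": joint torques, N m; "tcp_pos": TCP position; "ee_rot": TCP orientation; "force": force on the tool from outside, world axes, zero at the start; "ft_torque": the same for the moment, N m; "opening": opening from 0.0 (shut) to 1.0 (fully open).
Only numpy, scipy, OpenCV 4.12 (cv2) and the standard library are available. Lean on these libraries where they do the work, as an engineer would, in place of code of your own. Each camera call takes 0.05 s, during which the arm holds its last target. There are 200 camera calls.

## Task

Get the longer of the two battery packs ready for testing: swing the clamp lever of the test socket up until it stands upright or leans back beyond, lift the longer pack up and off its peg on the sloping rack, lay it flat in the socket's nest with its eye end at the lever's end of the nest, and let go of it; set it down, do not drop it. Then swing the lever all the way down shut over the pack, and leave the shorter pack on its peg and the phone, jar and screwdriver where they are.

Things in the scene. Friction and masses are not known exactly. Their poses are not given: they have to be found in the camera images.
- pack: Longer battery pack, black, loose, 110 g: slab 110 (x from -60 to 50) x 60 (y) x 12 mm, grip rib on top, flat 5 mm tab with an eye at its +x end. Origin on the underside, 60 mm from its plain end; z is the slab's normal, rib side. It starts against the rack's slope, hung by its eye on either peg, so its z, and a gripper square to it, stand 40 degrees from vertical. 
- pack_grip (a point): Point to grip in the pack's rib: pack frame (-30, 0, 34) mm, on the rib's mid plane; fingers close along the pack's y, tool along its -z. The grey rib is 12 mm thick (y), 50 mm long (x from -55 to -5 mm), and stands 30 mm above the slab (z from 12 to 42 mm).
- pack_eye (a point): Centre of the pack's 16 mm eye, on the underside: pack frame (64, 0, 0) mm. The tab around it is 34 mm wide and reaches 30 mm beyond the slab.
- short_pack: Shorter pack, loose, to be left hanging: same design, slab 60 x 46 x 12 mm (x from -10 to 50 mm), rib 30 mm long (x from 0 to 30 mm); rib height, tab and eye as on the longer pack. Origin on the underside, 64 mm from the eye's centre.
- rack: Fixed aluminium board, 170 mm up the slope x 290 mm (y), 40 degrees from horizontal, low edge towards the robot (-x), top edge 122 mm high. Origin on the table; mid-face is 68 mm above it. Two 8 mm pegs stand 24 mm square out of the face at y = -75 and +75 mm, 62 mm up the slope from mid-face; a pack is free once lifted over 24 mm square off the face.
- socket: Fixed grey test socket block, 180 (x from -83 to 97) x 100 (y) x 25 mm. Origin on the table. Lips 6 mm high bound the nest with 3 mm to spare all round the longer pack's slab; the +x end has a gap for the eye tab, which lies over the block beyond. The clamp lever crosses the nest at x = +36 mm.
- nest (a point): On the nest's floor, 25 mm above the table over the socket's origin, axes as the socket's. The nest runs from x = -63 to 53 mm. A seated pack's origin is here, its axes parallel to the socket's.
- clamp (a joint): Angle of the clamp lever, rad: 0 shut (lever level, lying along the socket's -y), 1.57 upright, 1.9 end stop leaning back over the hinge's +y side. Stiff hinge (about 0.15 N m): stays where it is left. It starts shut or nearly.
- clamp_hinge (a point): On the lever's hinge axis, which is parallel to the socket's x: socket frame (36, 48, 46) mm. Two cheeks 34 mm high stand beside it.
- clamp_grip (a point): Middle of the lever's white handle, 121 mm from the hinge axis; moves with the lever. Handle 14 mm wide (socket's x), 16 mm thick, 50 mm long; shut, it overhangs the block's -y side 46 mm above the table. Pinch it across its 14 mm and swing it in an arc; it turns between the pads. Shut, the lever's pressing pad stands 0.5 mm above a seated pack.
- phone: Bystander: opened phone frame lying on the mat, loose, 150 x 72 x 9 mm, origin under its centre.
- jar: Bystander: jar, 56 mm across, 70 mm high, loose, origin under its centre.
- driver: Bystander: screwdriver 160 mm long lying on the mat, loose; origin under its middle.
Mind the look-alikes: they are no part of the job. Leave any red look-alike of the pack alone. Of the things shaped like the socket, the grey one is meant.

How it is judged:
By the outcome, as a careful person would: the job done as asked, in the order asked, and still so for the second after the job is handed in, with the robot touching nothing.
It also fails if it takes over 72 s, if anything falls off the work surface, if the arm or the gripper's body presses on something with over 40 N, if the wrist force passes 120 N, or if a joint passes its speed limit or range.

## Working session

There is one attempt and no reset: what is moved stays moved. The work goes in short steps, Python scripts to look and compute and a tool call to move; the robot and the scene stay as the last step left them, time stands still between calls to the robot, and variables do not carry over. Pictures are saved under pics/ and viewed, about 8 in all and at most 12, crops included, and the job is handed in when it is done.

Besides the shell and the picture viewer there is one more tool, called after "Emit:" by a JSON object that holds its "op" and its "data". move_arm: Moves the arm, as the interface text tells. Its arguments: {"type":"object","properties":{"steps":{"type":"array"}},"required":["steps"]}

```bash
mkdir -p pics; cat > h.py <<'E'
import numpy as np,cv2,pickle
from rig import robot
def cap(n,save=None):
    c=robot.capture(n)
    for k in('R','t'):c[k]=np.array(c[k])
    c['f']=c['frame'].shape[0]/2/np.tan(np.radians(c['vertical_fov'])/2)
    if save:
        cv2.imwrite(f'pics/{save}.png',c['frame'][:,:,::-1]);pickle.dump(c,open(f'pics/{save}.pkl','wb'))
    return c
def load(s):return pickle.load(open(f'pics/{s}.pkl','rb'))
def K(c):return np.array([[c['f'],0,c['cx']],[0,c['f'],c['cy']],[0,0,1.]])
def proj(c,X):
    X=np.atleast_2d(X).astype(float)
    return cv2.projectPoints(X,cv2.Rodrigues(c['R'])[0],c['t'],K(c),np.array([c['k1'],0,0,0.]))[0][:,0]
def ray(c,px):
    u=cv2.undistortPoints(np.array([[px]],float),K(c),np.array([c['k1'],0,0,0.]))[0,0]
    return -c['R'].T@c['t'], c['R'].T@np.array([u[0],u[1],1])
def plane(c,px,z):
    o,d=ray(c,px);return o+d*(z-o[2])/d[2]
def tri(obs):
    A=np.zeros((3,3));b=np.zeros(3);L=[]
    for c,p in obs:
        o,d=ray(c,p);d=d/np.linalg.norm(d);P=np.eye(3)-np.outer(d,d);A+=P;b+=P@o;L.append((P,o))
    X=np.linalg.solve(A,b);return X,[round(1000*np.linalg.norm(P@(X-o)),1) for P,o in L]
E
python3 - <<'E'
from h import *
a=cap('scene','s0');b=cap('top','t0');c=cap('wrist','w0')
for i in(a,b,c):print(i['vertical_fov'],i['k1'],-i['R'].T@i['t'])
cv2.imwrite('pics/st0.png',np.vstack([a['frame'],b['frame']])[:,:,::-1][::1])
print(robot.state())
E
```

```text
54.16756443722254 -0.10843918923202903 [1.02285514 0.05947211 0.88981974]
45.76178770448315 -0.1573842917780735 [ 0.42443706 -0.07608048  1.52656507]
64.8532166929537 -0.07697003133808498 [0.14799394 0.51029851 0.37289997]
{'time': 0.15, 'q': array([ 6.50320271e+01,  1.36726768e+01, -8.05511566e-01,  7.55854525e+01,
        3.91562303e-05,  9.00000680e+01]), 'qd': array([ 0.04685226, -0.01282307,  0.0932345 ,  0.01715622,  0.11887707,
        0.04476923]), 'effort': array([ 8.44319475e-04, -5.39078987e+01,  3.46598446e+01,  1.44266340e-02,
        1.31036813e-06, -2.12423295e-06]), 'tcp_pos': array([0.22147966, 0.47565912, 0.24983111]), 'ee_rot': array([[-9.06543378e-01,  4.22112405e-01, -4.69476650e-04],
       [ 4.22112666e-01,  9.06542820e-01, -1.00664798e-03],
       [ 6.82085907e-07, -1.11074210e-03, -9.99999383e-01]]), 'force': array([ 1.13607408, -0.13488648, -0.28354775]), 'ft_torque': array([ 0.02440385, -0.00995205,  0.01019959]), 'opening': 0.9966494573452478}
```

View pics/s0.png

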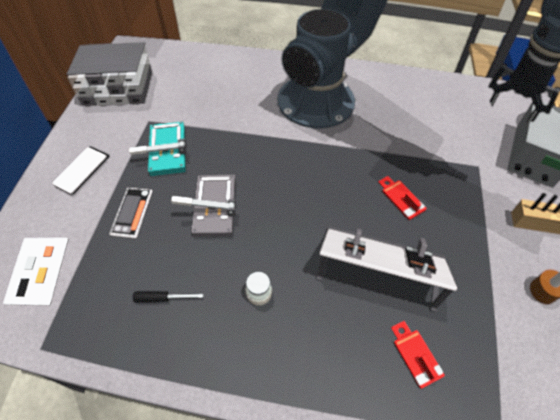

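View pics/t0.png

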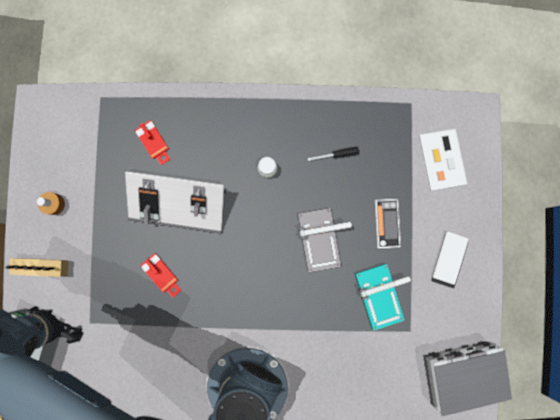

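The scene view shows the black packs on the rack at about (420,258) and (355,243), with the grey socket at (213,203). In the top view, the candidates for the pack are:
- Black on the left peg (149,201): looks like the longer one.
- Black on the right peg (199,200): shorter.
- Red look-alikes at (152,142) and (160,275).

For the socket, the candidates are grey (320,240) and teal (380,297). I'll check these choices in one close crop.

```bash
python3 - <<'E'
from h import *
a=load('s0');b=load('t0')
def crop(c,x,y,w,h,s):return cv2.resize(c['frame'][y:y+h,x:x+w],None,fx=s,fy=s,interpolation=cv2.INTER_CUBIC)
L=[crop(b,120,165,110,75,3.6),crop(b,290,200,70,75,3.6),crop(a,310,220,150,100,2.7),crop(a,165,165,90,80,2.7)]
L=[cv2.resize(i,(400,int(i.shape[0]*400/i.shape[1])))[:290] for i in L]
L=[cv2.copyMakeBorder(i,0,290-i.shape[0],0,0,cv2.BORDER_CONSTANT) for i in L]
im=np.vstack([np.hstack(L[:2]),np.hstack(L[2:])])
cv2.imwrite('pics/c1.png',im[:,:,::-1])
for p,z in(((126,172),.122),((225,181),.122),((221,233),.013),((127,221),.013),((320,240),.03),((301,210),.025),((331,207),.025),((341,268),.025),((309,272),.025)):print(p,plane(b,p,z).round(3))
E
```

```text
(126, 172) [0.638 0.361 0.122]
(225, 181) [0.617 0.072 0.122]
(221, 233) [0.472 0.091 0.013]
(127, 221) [0.502 0.384 0.013]
(320, 240) [ 0.458 -0.21   0.03 ]
(301, 210) [ 0.547 -0.151  0.025]
(331, 207) [ 0.558 -0.242  0.025]
(341, 268) [ 0.375 -0.276  0.025]
(309, 272) [ 0.361 -0.179  0.025]
```

View pics/c1.png

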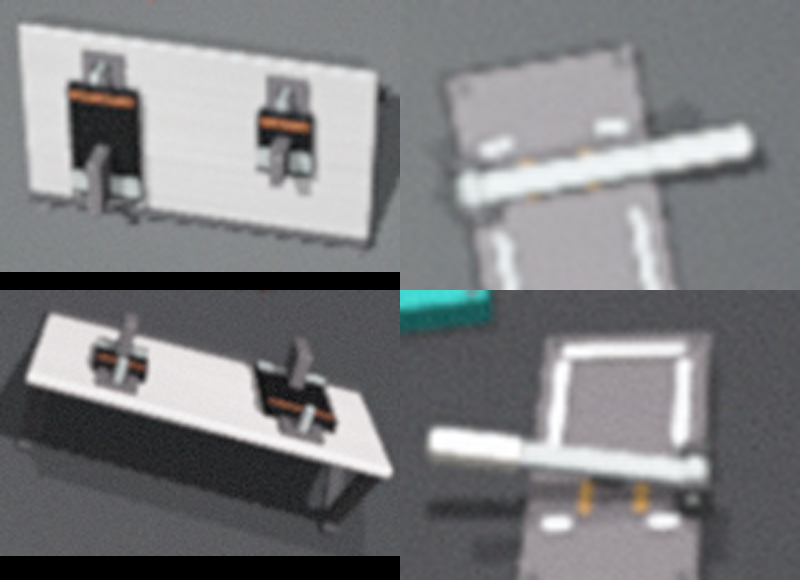

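The crop confirms it. The longer black pack hangs on the left (+y) peg, at top-view (149,201), and the shorter one is on the right peg. The grey socket's lever is shut, with its hinge on the left, its handle to the right and the eye-gap end facing away from the robot. Next I'll plan the move to look at the socket with the wrist camera.

```bash
cat >> h.py <<'E'
from scipy.spatial.transform import Rotation as Ro
def plan(p,R,N=None):
    s=robot.state();R0=np.array(s['ee_rot']);w=Ro.from_matrix(R0.T@R).as_rotvec()
    D=1000*(R0.T@(np.array(p)-s['tcp_pos']))
    if N is None:N=int(max(np.ceil(np.linalg.norm(D)/35),np.ceil(np.degrees(np.linalg.norm(w))/6),1))
    S=sum(Ro.from_rotvec(w*k/N).as_matrix() for k in range(N))
    print('t',round(s['time'],2),'N',N,'row',(w/N).round(4),np.linalg.solve(S,D).round(2),'| F',np.round(s['force'],1),'open',round(s['opening'],3))
def yawR(a):return Ro.from_euler('z',a,degrees=True).as_matrix()
def lever(a):  # tool y = socket x, down
    S=yawR(a);return np.c_[S[:,1],S[:,0],-S[:,2]]
E
python3 - <<'E'
from h import *
plan([.47,-.27,.28],lever(9.5),20)
c=load('w0');R0=robot.state()['ee_rot'];print('cam axes in tool',(R0.T@c['R'].T).round(3))
E
```

```text
t 0.15 N 20 row [-0.0001  0.      0.0485] [-38.36 -14.13  -1.5 ] | F [ 1.1 -0.1 -0.3] open 0.997
cam axes in tool [[-0.    -0.95  -0.312]
 [ 1.    -0.001  0.001]
 [-0.001 -0.312  0.95 ]]
```

Emit:
{"op": "move_arm", "data": {"steps": [[0, 0, 0.0485, -38.4, -14.1, -1.5, 85], [0, 0, 0.0485, -38.4, -14.1, -1.5, 85], [0, 0, 0.0485, -38.4, -14.1, -1.5, 85], [0, 0, 0.0485, -38.4, -14.1, -1.5, 85], [0, 0, 0.0485, -38.4, -14.1, -1.5, 85], [0, 0, 0.0485, -38.4, -14.1, -1.5, 85], [0, 0, 0.0485, -38.4, -14.1, -1.5, 85], [0, 0, 0.0485, -38.4, -14.1, -1.5, 85], [0, 0, 0.0485, -38.4, -14.1, -1.5, 85], [0, 0, 0.0485, -38.4, -14.1, -1.5, 85], [0, 0, 0.0485, -38.4, -14.1, -1.5, 85], [0, 0, 0.0485, -38.4, -14.1, -1.5, 85], [0, 0, 0.0485, -38.4, -14.1, -1.5, 85], [0, 0, 0.0485, -38.4, -14.1, -1.5, 85], [0, 0, 0.0485, -38.4, -14.1, -1.5, 85], [0, 0, 0.0485, -38.4, -14.1, -1.5, 85], [0, 0, 0.0485, -38.4, -14.1, -1.5, 85], [0, 0, 0.0485, -38.4, -14.1, -1.5, 85], [0, 0, 0.0485, -38.4, -14.1, -1.5, 85], [0, 0, 0.0485, -38.4, -14.1, -1.5, 85]]}}

```text
time: 2.15
tcp_pos: [0.4667, -0.2976, 0.277]
ee_rot: [[-0.135, 0.991, -0.004], [0.991, 0.135, -0.001], [-0.001, -0.005, -1.0]]
force: [0.2, -0.1, -0.0]
opening: 0.994
```

```bash
python3 - <<'E'
from h import *
c=cap('wrist','w1');plan([.47,-.27,.28],lever(9.5))
E
```

```text
t 2.2 N 1 row [-0.0055  0.0036 -0.0366] [32.02  8.4  -3.41] | F [-1.3 -2.7 -1. ] open 0.992
```

View pics/w1.png

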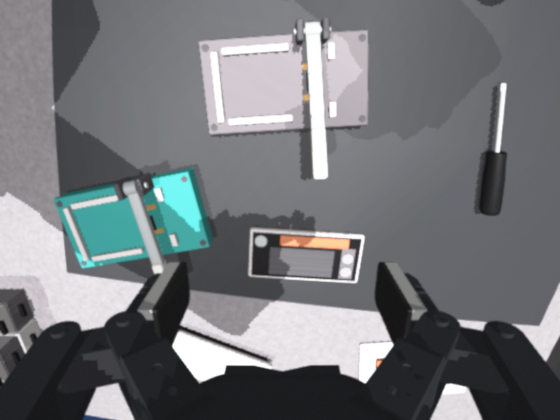

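The wrist view shows the grey block with corners near (201,41), (368,31), (368,131) and (209,136). The lever crosses it from the cheeks at (312,30) to the handle end at (319,177). I'll measure both with a fresh, settled picture.

```bash
python3 - <<'E'
from h import *
c=cap('wrist','w2');f=c['frame'];print(robot.state()['qd'].round(2))
# block mask: brightness band, low saturation, near centre
h=cv2.cvtColor(f,cv2.COLOR_RGB2HSV)
m=((h[:,:,2]>110)).astype(np.uint8);m[:, :185]=0;m[:,400:]=0;m[215:]=0
m=cv2.morphologyEx(m,cv2.MORPH_CLOSE,np.ones((5,5)))
n,l,st,_=cv2.connectedComponentsWithStats(m);i=1+np.argmax(st[1:,4]);print(st[i])
m=(l==i).astype(np.uint8)
mo=cv2.morphologyEx(m,cv2.MORPH_OPEN,np.ones((31,31)))
ct=max(cv2.findContours(mo,0,2)[0],key=cv2.contourArea)[:,0].astype(float)
P=np.array([plane(c,p+0,.025)for p in ct])[:,:2]
r=cv2.minAreaRect((P*1000).astype(np.float32));print('rect mm',r)
# lever: white pixels
w=((h[:,:,2]>215)&(m>0)).astype(np.uint8)
for z in(.054,):
    v,u=np.nonzero(m&(~(mo>0)))
    k=v>130;v=v[k];u=u[k];print(len(v),v.min(),v.max())
    Q=np.array([plane(c,(a,b),z)for a,b in zip(u,v)])
    print('handle',Q.min(0).round(4),Q.max(0).round(4),Q.mean(0).round(4))
    vy,vx=np.percentile(v,[5,95])
    L=cv2.fitLine((Q[:,:2]*1000).astype(np.float32),2,0,.01,.01).ravel();print(L)
    e=np.argsort(v)[-6:];print('end',Q[e].mean(0).round(4))
E
```

```text
[ 3.64 -1.39 -2.22  0.47  1.61  1.12]
[  185     0   215   215 44813]
rect mm ((471.45306396484375, -245.2019805908203), (255.16046142578125, 234.57867431640625), 7.466412544250488)
799 132 214
handle [ 0.3596 -0.3669  0.054 ] [ 0.4846 -0.26    0.054 ] [ 0.3806 -0.3431  0.054 ]
[ 9.8858291e-01 -1.5067793e-01  3.8055042e+02 -3.4308997e+02]
end [ 0.4786 -0.3514  0.054 ]
```

Emit:
{"op": "move_arm", "data": {"steps": [[0, 0, 0, 10, 0, 0, 85], [0, 0, 0, 0, 0, 0, 85], [0, 0, 0, 0, 0, 0, 85]]}}

```text
time: 2.55
tcp_pos: [0.4642, -0.2887, 0.2758]
ee_rot: [[-0.131, 0.991, -0.006], [0.991, 0.131, -0.001], [-0.0, -0.006, -1.0]]
force: [0.3, -0.7, -0.1]
opening: 0.992
```

```bash
python3 - <<'E'
from h import *
c=cap('wrist','w3');f=c['frame'];s=robot.state();print(s['qd'].round(2),s['tcp_pos'].round(4))
h=cv2.cvtColor(f,cv2.COLOR_RGB2HSV);print(h[60:170:10,245].tolist(),h[150,300:340:3].tolist())
V=h[:,:,2]
for th in(130,150):
    m=(V>th).astype(np.uint8);m[:,:195]=0;m[:,380:]=0
    mo=cv2.morphologyEx(cv2.morphologyEx(m,cv2.MORPH_CLOSE,np.ones((9,9))),cv2.MORPH_OPEN,np.ones((25,25)))
    n,l,st,ce=cv2.connectedComponentsWithStats(mo);print(th,st[1:].tolist())
E
```

```text
[-0.04  0.05  0.46  0.03 -0.09 -0.11] [ 0.4642 -0.2885  0.2758]
[[0, 0, 255], [157, 11, 212], [157, 11, 212], [158, 10, 212], [158, 10, 211], [160, 11, 212], [158, 10, 210], [0, 0, 255], [160, 9, 166], [108, 10, 132], [120, 10, 131]] [[120, 8, 128], [105, 12, 84], [120, 3, 82], [110, 9, 83], [10, 6, 134], [30, 1, 255], [0, 0, 255], [0, 0, 255], [0, 0, 255], [15, 5, 222], [102, 11, 116], [110, 7, 116], [120, 6, 119], [113, 8, 133]]
130 [[195, 0, 175, 175, 25689], [288, 238, 73, 51, 3456], [195, 301, 185, 75, 11463]]
150 [[202, 32, 167, 110, 15734], [290, 238, 44, 50, 2144], [195, 307, 185, 69, 10470]]
```

```bash
cat > sock.py <<'E'
from h import *
c=load('w3');f=c['frame'];V=cv2.cvtColor(f,cv2.COLOR_RGB2HSV)[:,:,2]
m=(V>170).astype(np.uint8);m[:,:195]=0;m[:,385:]=0;m[225:]=0
mo=cv2.morphologyEx(cv2.morphologyEx(m,cv2.MORPH_CLOSE,np.ones((11,11))),cv2.MORPH_OPEN,np.ones((25,25)))
ct=max(cv2.findContours(mo,0,1)[0],key=cv2.contourArea)[:,0].astype(float)
P=np.array([plane(c,p,.025)for p in ct])[:,:2]
r=cv2.minAreaRect((P*1000).astype(np.float32));print('rect',r);print(np.round(cv2.boxPoints(r),1).tolist())
w=(V>205).astype(np.uint8);w[:150]=0;w[190:]=0;w[:,:290]=0;w[:,350:]=0
v,u=np.nonzero(w);print('handle px',u.min(),u.max(),v.max())
for vv in(153,160,168):
    uu=u[v==vv];print(vv,uu.min(),uu.max(),plane(c,(uu.min()-.5,vv),.054).round(4),plane(c,(uu.max()+.5,vv),.054).round(4))
print('end',plane(c,(u[v==v.max()].mean(),v.max()+.5),.054).round(4))
o=f.copy();cv2.drawContours(o,[ct.astype(int)],-1,(255,0,0),1)
cv2.imwrite('pics/o1.png',cv2.resize(o[0:230,180:400],None,fx=2.5,fy=2.5)[:,:,::-1])
E
python3 sock.py
```

```text
rect ((454.829345703125, -205.205078125), (176.5328369140625, 103.35185241699219), 11.257461547851562)
[[358.20001220703125, -171.8000030517578], [378.29998779296875, -273.1000061035156], [551.5, -238.6999969482422], [531.2999877929688, -137.3000030517578]]
handle px 313 328 188
153 313 327 [ 0.4912 -0.265   0.054 ] [ 0.5069 -0.2629  0.054 ]
160 314 327 [ 0.4935 -0.2722  0.054 ] [ 0.5081 -0.2702  0.054 ]
168 314 328 [ 0.4948 -0.2808  0.054 ] [ 0.5107 -0.2786  0.054 ]
end [ 0.5049 -0.3023  0.054 ]
```

View pics/o1.png

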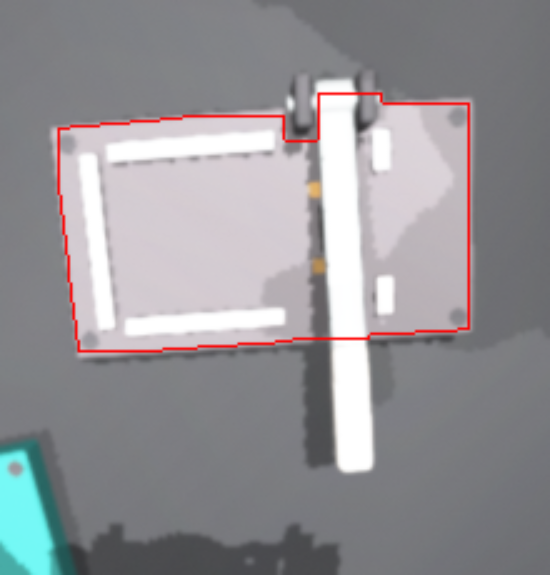

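The overlay is clean. The block corners in the crop are (58,128), (469,101), (469,329) and (79,351), and the lever bump spoiled only the rectangle fit. I'll use the corners and check them against the lever.

```bash
python3 - <<'E'
from h import *
c=load('w3')
C=np.array([plane(c,((x+.5)/2.5-.5+180,(y+.5)/2.5-.5),.025) for x,y in((58,128),(469,101),(469,329),(79,351))])[:,:2]
print(C.round(4),[round(np.linalg.norm(C[i]-C[(i+1)%4]),4) for i in range(4)])
M=np.array([[-83,50],[97,50],[97,-50],[-83,-50]])/1000
A=cv2.estimateAffinePartial2D(M,C)[0]
H=C.mean(0);U=M-M.mean(0);W=C-H
u,s,vt=np.linalg.svd(W.T@U);R=u@vt;t=H-R@M.mean(0)
yaw=np.degrees(np.arctan2(R[1,0],R[0,0]));print('scale',np.hypot(*A[:,0]),'yaw',yaw,'origin',t, 'res mm',((C-M@R.T-t)*1000).round(1).tolist())
f=lambda x,y:(R@np.array([x,y])/1000+t).round(4)
print('grip',f(36,-73),'hinge',f(36,48),'handle end',f(36,-98))
print('end dir', f(36,-60),f(36,-81))
plan([*f(36,-73),.12],lever(yaw));plan([*f(36,-73),.046],lever(yaw))
E
```

```text
[[ 0.3627 -0.1767]
 [ 0.5329 -0.1436]
 [ 0.5515 -0.2372]
 [ 0.3787 -0.2701]] [np.float64(0.1734), np.float64(0.0954), np.float64(0.176), np.float64(0.0947)]Traceback (most recent call last):
  File "<stdin>", line 6, in <module>
cv2.error: OpenCV(4.12.0) /io/opencv/modules/calib3d/src/ptsetreg.cpp:1108: error: (-215:Assertion failed) count >= 0 && to.checkVector(2) == count in function 'estimateAffinePartial2D'
```

```bash
cat > sp.py <<'E'
from h import *
c=load('w3')
C=np.array([plane(c,((x+.5)/2.5-.5+180,(y+.5)/2.5-.5),.025) for x,y in((58,128),(469,101),(469,329),(79,351))])[:,:2]
M=np.array([[-83,50],[97,50],[97,-50],[-83,-50]])/1000
H=C.mean(0);U=M-M.mean(0);W=C-H
u,s,vt=np.linalg.svd(W.T@U);Rs=u@vt;t=H-Rs@M.mean(0)
yaw=np.degrees(np.arctan2(Rs[1,0],Rs[0,0]))
f=lambda x,y:(Rs@np.array([x,y])/1000+t).round(4)
E
python3 - <<'E'
from sp import *
print('yaw',yaw,'origin',t, 'res mm',((C-M@Rs.T-t)*1000).round(1).tolist())
print('grip',f(36,-73),'hinge',f(36,48),'handle end',f(36,-98))
b=load('s0');a=load('t0')
for x,y in M:print(proj(b,[[*(Rs@[x,y]+t),.025]]).round(1),proj(a,[[*(Rs@[x,y]+t),.025]]).round(1))
plan([*f(36,-73),.12],lever(yaw));plan([*f(36,-73),.046],lever(yaw))
E
```

```text
yaw 10.802358567297777 origin [ 0.44957171 -0.20819945] res mm [[4.0, -2.1], [-2.6, -2.7], [-2.7, 2.0], [1.2, 2.8]]
grip [ 0.4986 -0.2732] hinge [ 0.4759 -0.1543] handle end [ 0.5033 -0.2977]
[[235.1 173.6]] [[307.5 272.6]]
[[231.5 231. ]] [[297.6 213.8]]
[[191.  231.2]] [[330.  208.4]]
[[198.2 173.9]] [[340.1 267. ]]
t 2.6 N 5 row [-0.0013 -0.     -0.0115] [ 1.97  7.39 31.13] | F [ 0.  -0.   0.4] open 0.994
t 2.6 N 7 row [-0.0009 -0.     -0.0082] [ 1.4   5.31 32.81] | F [ 0.  -0.   0.4] open 0.994
```

Emit:
{"op": "move_arm", "data": {"steps": [[-0.001, 0, -0.008, 1.1, 5.5, 32.5, 60], [-0.001, 0, -0.008, 1.1, 5.5, 32.5, 60], [-0.001, 0, -0.008, 1.1, 5.5, 32.5, 60], [-0.001, 0, -0.008, 1.1, 5.5, 32.5, 60], [-0.001, 0, -0.008, 1.1, 5.5, 30, 60], [0, 0, 0, 0, 0, 0, 60], [0, 0, 0, 0, 0, 0, 60]]}}

```text
time: 3.3
tcp_pos: [0.4942, -0.2728, 0.1144]
ee_rot: [[-0.183, 0.983, 0.005], [0.983, 0.183, -0.003], [-0.004, 0.004, -1.0]]
force: [-0.3, 0.8, 0.0]
opening: 0.698
```

```bash
python3 - <<'E'
from sp import *
plan([.5005,-.275,.046],lever(10.5))
c=cap('wrist','w4')
for z in(.038,.046,.054):print(z,proj(c,[[*f(36,-98),z],[*f(36,-73),z]]).round(1).tolist())
E
```

```text
t 3.3 N 2 row [0.0019 0.002  0.0006] [-1.53  2.79 34.2 ] | F [-0.3  0.8  0. ] open 0.698
0.038 [[288.9, 258.1], [289.0, 224.0]]
0.046 [[289.2, 264.0], [289.3, 228.9]]
0.054 [[289.5, 270.3], [289.6, 234.2]]
```

View pics/w4.png

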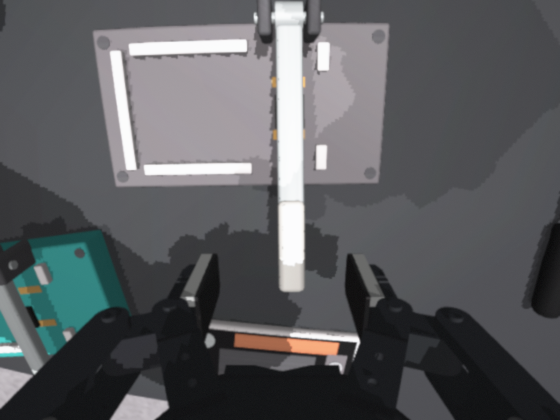

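The handle sits centred between the fingers, with its end at (291,291) and its start at (290,202). It may be slightly raised, so I'll triangulate its end with w3 and w4.

```bash
python3 - <<'E'
from sp import *
a=load('w3');b=load('w4');s=load('s0')
print(tri([(a,(320.8,188.5)),(b,(291,291))]))
V=cv2.cvtColor(b['frame'],cv2.COLOR_RGB2HSV);print(V[195:296:4,290].tolist());print([int(x) for x in V[250,270:312,2]])
A=cv2.cvtColor(a['frame'],cv2.COLOR_RGB2HSV);print(A[135:195:3,320].tolist())
for an in(0,.05,.1,.15):
  y=48-146*np.cos(an);z=46+146*np.sin(an);print(an,[proj(k,[[*f(36,y),z/1000]]).round(1).tolist() for k in(a,b,s)])
E
```

```text
(array([ 0.50252583, -0.29475596,  0.08119833]), [np.float64(0.4), np.float64(0.4)])
[[90, 2, 248], [105, 2, 245], [18, 5, 246], [120, 1, 253], [120, 1, 253], [120, 1, 253], [120, 1, 253], [120, 1, 253], [120, 1, 253], [120, 1, 253], [120, 1, 253], [120, 1, 253], [120, 1, 253], [120, 1, 253], [120, 1, 253], [120, 1, 253], [120, 1, 253], [120, 1, 253], [19, 9, 220], [20, 10, 219], [20, 10, 220], [17, 10, 219], [23, 9, 219], [20, 10, 219], [12, 8, 162], [120, 14, 94]]
[60, 61, 60, 60, 60, 61, 62, 71, 119, 184, 226, 241, 247, 251, 252, 252, 253, 253, 253, 253, 253, 253, 253, 253, 253, 253, 253, 253, 253, 253, 252, 251, 244, 205, 128, 76, 63, 61, 61, 62, 60, 61]
[[0, 0, 255], [30, 1, 254], [0, 0, 255], [0, 0, 255], [0, 0, 255], [0, 0, 255], [0, 0, 255], [0, 0, 255], [0, 0, 255], [0, 0, 255], [0, 0, 255], [0, 0, 255], [0, 0, 255], [0, 0, 255], [0, 0, 255], [0, 0, 255], [0, 0, 255], [0, 0, 255], [130, 5, 156], [120, 10, 128]]
0 [[[318.0, 182.3]], [[289.2, 264.0]], [[173.2, 206.0]]]
0.05 [[[318.7, 183.9]], [[289.5, 269.5]], [[172.7, 204.4]]]
0.1 [[[319.4, 185.2]], [[289.8, 274.8]], [[172.3, 202.7]]]
0.15 [[[320.0, 186.3]], [[290.1, 279.9]], [[172.1, 201.0]]]
```

Emit:
{"op": "move_arm", "data": {"steps": [[0.002, 0.002, 0, 0, 2.2, 25, 50], [0.002, 0.002, 0, 0, 2.2, 24, 50], [0, 0, 0, 0, 0, 0, 50], [0, 0, 0, 0, 0, 0, 0], [0, 0, 0, 0, 0, 0, 0], [0, 0, 0, 0, 0, 0, 0], [0, 0, 0, 0, 0, 0, 0], [0, 0, 0, 0, 0, 0, 0]]}}

```text
time: 4.15
tcp_pos: [0.4997, -0.2747, 0.0766]
ee_rot: [[-0.183, 0.983, 0.007], [0.983, 0.183, -0.008], [-0.009, 0.005, -1.0]]
force: [1.0, 2.5, -6.6]
opening: 0.155
```

```bash
python3 - <<'E'
from sp import *
st=robot.state();p=st['tcp_pos'];print(st['opening'],st['force'].round(1),p)
q=Rs.T@(p[:2]-t)*1000;print('socket xy',q.round(1),'angle,r from hinge',np.arctan2(p[2]*1000-46,48-q[1]),np.hypot(p[2]*1000-46,48-q[1]))
E
```

```text
0.15472106143788952 [ 1.   2.5 -6.6] [ 0.49974291 -0.27469874  0.0765714 ]
socket xy [ 36.8 -74.7] angle,r from hinge 0.24413780279057748 126.47453114218061
```

Emit:
{"op": "move_arm", "data": {"steps": [[0, 0, 0, 5, 0, -15, 0], [0, 0, 0, 7, 0, -15, 0], [0, 0, 0, 9, 0, -14, 0], [0, 0, 0, 10.5, 0, -12.5, 0], [0, 0, 0, 12, 0, -11, 0]]}}

```text
time: 4.65
tcp_pos: [0.4908, -0.23, 0.1454]
ee_rot: [[-0.184, 0.983, 0.005], [0.983, 0.184, -0.008], [-0.009, 0.003, -1.0]]
force: [3.5, 2.8, -14.0]
opening: 0.153
```

```bash
cat > lv.py <<'E'
from sp import *
st=robot.state();p=st['tcp_pos'];print(round(st['time'],2),round(st['opening'],3),st['force'].round(1),p.round(4),st['ee_rot'][:,2].round(3))
q=Rs.T@(p[:2]-t)*1000;print('socket xy',q.round(1),'angle,r from hinge',np.arctan2(p[2]*1000-46,48-q[1]),np.hypot(p[2]*1000-46,48-q[1]))
E
python3 lv.py
```

```text
4.65 0.153 [  3.5   2.8 -14. ] [ 0.4908 -0.23    0.1454] [ 0.005 -0.008 -1.   ]
socket xy [ 36.4 -29.2] angle,r from hinge 0.9106613307838394 125.81227604103182
```

Emit:
{"op": "move_arm", "data": {"steps": [[0, 0, 0, 12.5, 0, -8.5, 0], [0, 0, 0, 13.5, 0, -7, 0], [0, 0, 0, 14, 0, -5.5, 0], [0, 0, 0, 14.5, 0, -3.5, 0], [0, 0, 0, 15, 0, -2, 0], [0, 0, 0, 15, 0, 0, 0], [0, 0, 0, 14, 0, 1.5, 0], [0, 0, 0, 10, 0, 2.5, 0]]}}

```text
time: 5.45
tcp_pos: [0.4684, -0.1163, 0.169]
ee_rot: [[-0.181, 0.983, 0.005], [0.983, 0.181, -0.017], [-0.017, 0.002, -1.0]]
force: [1.4, -8.1, -10.7]
opening: 0.151
```

```bash
python3 lv.py
```

```text
5.45 0.151 [  1.4  -8.1 -10.7] [ 0.4684 -0.1163  0.169 ] [ 0.005 -0.017 -1.   ]
socket xy [35.7 86.7] angle,r from hinge 1.8758677162188069 128.91662349971546
```

Emit:
{"op": "move_arm", "data": {"steps": [[0, 0, 0, 0, 0, 0, 60], [0, 0, 0, 0, 0, 0, 60], [0, 0, 0, 0, 0, 0, 60], [0, 0, 0, 0, 0, -30, 60], [0, 0, 0, 0, 0, -40, 60], [0, 0, 0, 0, 0, -40, 60], [0, 0, 0, 0, 0, -20, 60]]}}

```text
time: 6.15
tcp_pos: [0.4666, -0.1113, 0.3052]
ee_rot: [[-0.181, 0.983, 0.007], [0.983, 0.181, -0.012], [-0.013, 0.004, -1.0]]
force: [0.8, -0.1, -0.1]
opening: 0.703
```

```bash
cat >> h.py <<'E'
def packT(yaw,tilt):  # tool y = pack y, tool z = -pack z
    P=yawR(yaw)@Ro.from_euler('y',-tilt,degrees=True).as_matrix() # pack axes
    return np.c_[-P[:,0],P[:,1],-P[:,2]],P
E
python3 - <<'E'
from h import *
R,P=packT(-5,40);print(P.round(3))
plan([.418,.31,.20],R,20);cap('scene','s1')
E
python3 lv.py
```

```text
[[ 0.763  0.087 -0.64 ]
 [-0.067  0.996  0.056]
 [ 0.643  0.     0.766]]
t 6.15 N 20 row [-0.0229 -0.0291 -0.0621] [19.05 13.45  0.15] | F [ 0.8 -0.1 -0.1] open 0.703
6.2 0.702 [ 0.3 -0.5  3.3] [ 0.4673 -0.1115  0.3074] [ 0.01  -0.013 -1.   ]
socket xy [35.6 91.6] angle,r from hinge 1.7361491540974692 265.0314580912156
```

Emit:
{"op": "move_arm", "data": {"steps": [[-0.023, -0.029, -0.062, 19, 13.5, 0, 60], [-0.023, -0.029, -0.062, 19, 13.5, 0, 60], [-0.023, -0.029, -0.062, 19, 13.5, 0, 60], [-0.023, -0.029, -0.062, 19, 13.5, 0, 60], [-0.023, -0.029, -0.062, 19, 13.5, 0, 60], [-0.023, -0.029, -0.062, 19, 13.5, 0, 60], [-0.023, -0.029, -0.062, 19, 13.5, 0, 60], [-0.023, -0.029, -0.062, 19, 13.5, 0, 60], [-0.023, -0.029, -0.062, 19, 13.5, 0, 60], [-0.023, -0.029, -0.062, 19, 13.5, 0, 60], [-0.023, -0.029, -0.062, 19, 13.5, 0, 60], [-0.023, -0.029, -0.062, 19, 13.5, 0, 60], [-0.023, -0.029, -0.062, 19, 13.5, 0, 60], [-0.023, -0.029, -0.062, 19, 13.5, 0, 60], [-0.023, -0.029, -0.062, 19, 13.5, 0, 60], [-0.023, -0.029, -0.062, 19, 13.5, 0, 60], [-0.023, -0.029, -0.062, 19, 13.5, 0, 60], [-0.023, -0.029, -0.062, 19, 13.5, 0, 60], [0, 0, 0, 0, 0, 0, 60], [0, 0, 0, 0, 0, 0, 60]]}}

```text
time: 8.2
tcp_pos: [0.4451, 0.2898, 0.2326]
ee_rot: [[-0.761, 0.176, 0.625], [0.167, 0.983, -0.072], [-0.627, 0.049, -0.778]]
force: [-0.8, -0.0, 0.8]
opening: 0.703
```

```bash
python3 - <<'E'
from h import *
R,P=packT(-5,40);plan([.418,.31,.20],R)
s=robot.state();print(s['tcp_pos'].round(3),s['ee_rot'].round(3))
c=cap('wrist','w5')
E
```

```text
t 8.2 N 2 row [-0.0093 -0.0087 -0.0502] [22.09  7.27  3.41] | F [-0.8 -0.   0.8] open 0.703
[0.445 0.29  0.233] [[-0.761  0.176  0.625]
 [ 0.167  0.983 -0.072]
 [-0.627  0.049 -0.778]]
```

View pics/w5.png

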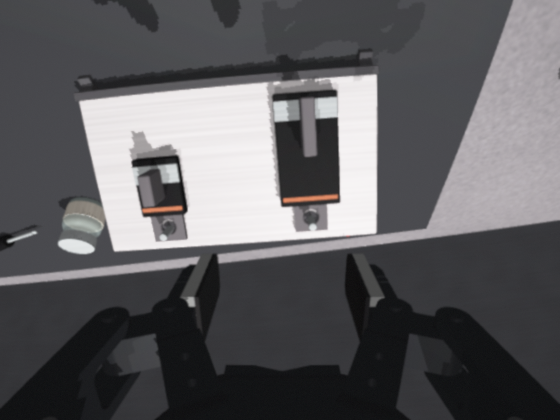

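w5 shows the longer pack in full. Its slab corners are near (274,93), (337,91), (340,203) and (280,206), with the rib at columns 301–317 and rows 98–157. The rack face corners are near (112,251) and (376,235). I'll zoom in once to get better corners.

```bash
python3 - <<'E'
from h import *
c=load('w5');o=cv2.resize(c['frame'][80:240,250:390],None,fx=5,fy=5,interpolation=cv2.INTER_CUBIC)
o=np.clip(o.astype(float)*1.0,0,255);o=(255*(o/255)**.5).astype(np.uint8)
for k in range(0,700,50):cv2.putText(o,str(250+k//5),(k,8),0,.3,(255,0,0),1);cv2.line(o,(k,0),(k,799),(255,0,0),1) if 0 else None
o=cv2.resize(o[:,:700],(525,600))
cv2.imwrite('pics/c2.png',o[:,:,::-1])
E
```

```text
(no output)
```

View pics/c2.png

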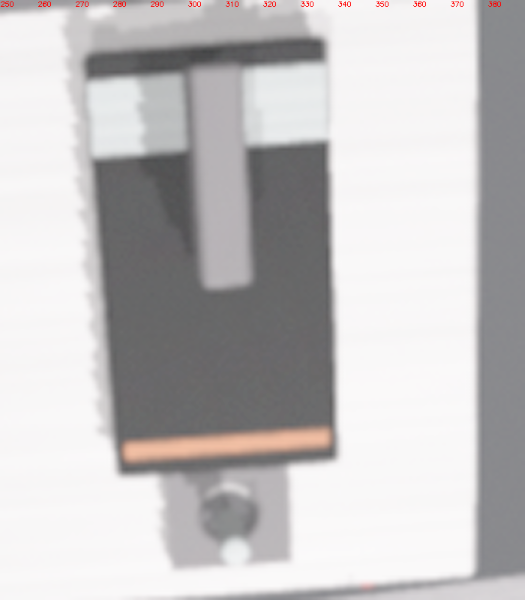

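```bash
cat > pp.py <<'E'
from h import *
c=load('w5')
uv=lambda x,y:(250+(x+.5)/3.75-.5,80+(y+.5)/3.75-.5)
O=np.array([[50,-30,12],[50,30,12],[-55,-6,42],[-55,6,42],[-5,-6,42],[-5,6,42],[80,-17,5],[80,17,5]],float)/1000
I=np.array([uv(*p) for p in((119,473),(336,459),(190,66),(243,64),(204,291),(252,288),(172,569),(291,560))])
D=np.array([c['k1'],0,0,0.])
ok,rv,tv=cv2.solvePnP(O,I,K(c),D,flags=cv2.SOLVEPNP_SQPNP)
rv,tv=cv2.solvePnPRefineLM(O,I,K(c),D,rv,tv)
e=cv2.projectPoints(O,rv,tv,K(c),D)[0][:,0]-I;
Rw=c['R'].T@cv2.Rodrigues(rv)[0];pw=c['R'].T@(tv.ravel()-c['t'])
if __name__=='__main__':
    print('res px',e.round(1).tolist());print(Rw.round(3),pw.round(4),'tilt',np.degrees(np.arccos(Rw[2,2])),'yaw',np.degrees(np.arctan2(-Rw[0,1],Rw[1,1])))
    for p in([-60,-30,12],[-60,30,12],[-60,-30,0],[-60,30,0]):
        print(p,((proj(c,[pw+Rw@np.array(p)/1000])[0]-[250,80])*3.75).round())
    # constrained: tilt 40, search yaw/pos by least squares
    from scipy.optimize import least_squares
    def g(v):
        P=packT(v[3],40)[1];return (proj(c,[v[:3]+P@o for o in O])-I).ravel()
    r=least_squares(g,[*pw,-5]);v=r.x;P=packT(v[3],40)[1]
    print('constrained',v.round(4),'rms',np.sqrt(np.mean(r.fun**2)),'grip',(v[:3]+P@[-.03,0,.034]).round(4))
    # expected height of pack origin: 2 mm below mid-face
    print('expected z',.068-.002*np.sin(np.radians(40)))
    a=[plane(c,p,.122)for p in((112.5,251),(376.5,235))];d=a[1]-a[0];print('rack top edge',np.round(a,4),np.linalg.norm(d),'yaw',np.degrees(np.arctan2(-d[0],d[1])))
E
python3 pp.py
```

```text
res px [[-0.5, 1.1], [0.8, 0.7], [-0.1, 0.6], [0.1, 0.1], [-0.5, -0.5], [0.4, -0.6], [-0.3, -0.8], [-0.0, -0.6]]
[[ 0.766  0.122 -0.632]
 [-0.096  0.993  0.074]
 [ 0.636  0.004  0.772]] [0.5609 0.3041 0.0609] tilt 39.498414718886956 yaw -6.980416087865872
[-60, -30, 12] [83. 52.]
[-60, 30, 12] [327.  35.]
[-60, -30, 0] [84. 52.]
[-60, 30, 0] [319.  36.]
constrained [ 0.5621  0.304   0.0602 -7.1133] rms 0.5669263086969267 grip [0.5176 0.3095 0.0669]
expected z 0.06671442478062693
rack top edge [[0.5993 0.0781 0.122 ]
 [0.6393 0.3654 0.122 ]] 0.2900352710384816 yaw -7.942780542668064
```

The pack pose fits well. Tilt comes out at 39.5° (40 expected), and the rack edge measures 290.0 mm with the yaw agreeing. The hang height should be 64 mm, so I'll use origin (0.5605, 0.3045, 0.0635) and yaw −7.3°.

```bash
cat > g.py <<'E'
from h import *
import sys
R,P=packT(-7.3,40);o=np.array([.5605,.3045,.0635])
for z in map(float,sys.argv[1:]):plan(o+P@[-.03,0,z/1000],R)
s=robot.state();print('tcp in pack mm',(1000*P.T@(s['tcp_pos']-o)).round(1))
E
python3 g.py 100 37
```

```text
t 8.25 N 4 row [ 0.0016 -0.0046 -0.0174] [13.16  6.68 25.63] | F [ 0.4 -0.2 -0.1] open 0.704
t 8.25 N 6 row [ 0.0011 -0.0031 -0.0116] [ 8.66  4.45 27.58] | F [ 0.4 -0.2 -0.1] open 0.704
tcp in pack mm [ 22.6 -29.4 201.8]
```

Emit:
{"op": "move_arm", "data": {"steps": [[0.0016, -0.0046, -0.0174, 13.2, 6.7, 25.5, 45], [0.0016, -0.0046, -0.0174, 13.2, 6.7, 25.5, 45], [0.0016, -0.0046, -0.0174, 13.2, 6.7, 25.5, 45], [0.0016, -0.0046, -0.0174, 13.2, 6.7, 25.5, 45], [0, 0, 0, 0, 0, 0, 45], [0, 0, 0, 0, 0, 0, 45]]}}

```text
time: 8.85
tcp_pos: [0.4814, 0.3158, 0.1249]
ee_rot: [[-0.755, 0.138, 0.641], [0.112, 0.99, -0.081], [-0.646, 0.011, -0.763]]
force: [0.2, -0.9, -0.2]
opening: 0.526
```

```bash
python3 g.py 80 37;python3 -c "
from h import *
c=cap('wrist','w6')"
```

```text
t 8.85 N 1 row [ 0.0012  0.0048 -0.0152] [ 8.35 -1.33 18.36] | F [ 0.2 -0.9 -0.2] open 0.526
t 8.85 N 2 row [ 0.0006  0.0024 -0.0076] [ 4.24 -0.66 30.68] | F [ 0.2 -0.9 -0.2] open 0.526
tcp in pack mm [-21.7   1.2  98.4]
```

View pics/w6.png

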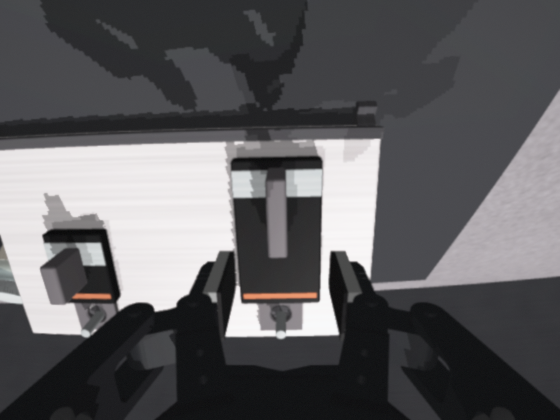

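w6 shows the rib (columns 266–288) centred between the fingers (235 and 330). I'll descend.

Emit:
{"op": "move_arm", "data": {"steps": [[0, 0.002, -0.005, 3, -0.5, 17, 45], [0, 0.002, -0.005, 3, -0.5, 17, 45], [0, 0.001, -0.005, 2.5, -0.5, 17, 45], [0, 0, 0, 0, 0, 0, 45], [0, 0, 0, 0, 0, 0, 45]]}}

```text
time: 9.4
tcp_pos: [0.5114, 0.3126, 0.09]
ee_rot: [[-0.754, 0.13, 0.644], [0.108, 0.991, -0.074], [-0.648, 0.013, -0.761]]
force: [0.2, 0.6, 0.7]
opening: 0.528
```

```bash
python3 g.py 37
```

```text
t 9.4 N 1 row [ 0.0083  0.0073 -0.0111] [ 9.04 -2.03 15.15] | F [0.2 0.6 0.7] open 0.528
tcp in pack mm [-21.    1.8  52.2]
```

Emit:
{"op": "move_arm", "data": {"steps": [[0.004, 0.004, -0.006, 8, -2, 9, 45], [0.004, 0.004, -0.005, 5, -1, 9, 45], [0, 0, 0, 0, 0, 0, 45], [0, 0, 0, 0, 0, 0, 45]]}}

```text
time: 9.8
tcp_pos: [0.513, 0.3105, 0.0694]
ee_rot: [[-0.759, 0.127, 0.639], [0.099, 0.992, -0.079], [-0.644, 0.003, -0.765]]
force: [0.2, 0.3, 0.3]
opening: 0.53
```

```bash
python3 g.py 37
```

```text
t 9.8 N 1 row [ 0.0026  0.0012 -0.0015] [-2.86  0.1  -1.68] | F [0.2 0.3 0.3] open 0.53
tcp in pack mm [-32.9  -0.1  35.3]
```

Emit:
{"op": "move_arm", "data": {"steps": [[0, 0, 0, -2, 0, -1.5, 0], [0, 0, 0, 0, 0, 0, 0], [0, 0, 0, 0, 0, 0, 0], [0, 0, 0, 0, 0, 0, 0], [0, 0, 0, 0, 0, 0, 0], [0, 0, 0, 0, 0, 0, 0], [0, 0, 0, 0, 0, 0, 0]]}}

```text
time: 10.5
tcp_pos: [0.5132, 0.3106, 0.0722]
ee_rot: [[-0.759, 0.126, 0.638], [0.098, 0.992, -0.079], [-0.643, 0.003, -0.766]]
force: [0.3, 0.4, -1.5]
opening: 0.126
```

```bash
python3 g.py 37
```

```text
t 10.5 N 1 row [ 0.0029  0.0007 -0.001 ] [-0.9  -0.06  0.33] | F [ 0.3  0.4 -1.5] open 0.126
tcp in pack mm [-30.9   0.1  37.3]
```

Emit:
{"op": "move_arm", "data": {"steps": [[0, 0, 0, 0, 0, -10, 0], [0, 0, 0, 0, 0, -12, 0], [0, 0, 0, 0, 0, -15, 0], [0, 0, 0, 0, 0, -20, 0], [0, 0, 0, 0, 0, -20, 0], [0, 0, 0, 0, 0, -10, 0], [0, 0, 0, 0, 0, 0, 0]]}}

```text
time: 11.2
tcp_pos: [0.4537, 0.3169, 0.1429]
ee_rot: [[-0.76, 0.127, 0.638], [0.099, 0.992, -0.08], [-0.643, 0.002, -0.766]]
force: [0.2, 0.0, -2.0]
opening: 0.126
```

```bash
python3 g.py 120; python3 - <<'E'
from sp import *
# above nest: pack origin at nest, tool pose at pack grip (-31,0,37)
R,P=packT(yaw,0);o=np.array([*t,.025])
g=o+P@np.array([-.031,0,.037]);print('place TCP',g.round(4))
plan(g+[0,0,.2],R,20);cap('wrist','w7')
E
```

```text
t 11.2 N 1 row [ 0.0019 -0.0003 -0.0014] [-1.34  1.28  9.93] | F [ 0.2  0.  -2. ] open 0.126
tcp in pack mm [-31.3  -1.3 129.9]
place TCP [ 0.4191 -0.214   0.062 ]
t 11.2 N 20 row [-0.0054  0.0346 -0.0152] [  0.22 -26.81  -6.09] | F [ 0.2  0.  -2. ] open 0.126
```

View pics/w7.png

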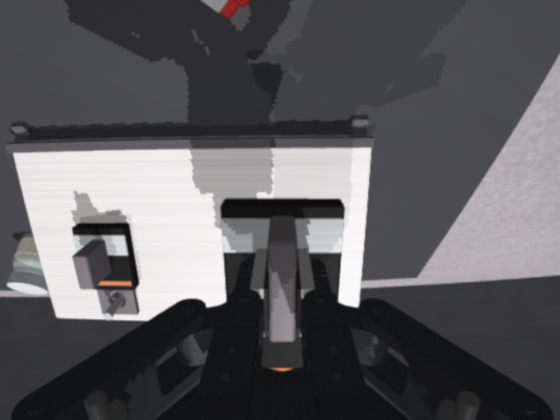

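w7 shows the pack in hand, clear of the peg, with its plain end edge at row ~200–216 and columns 222–343. The short pack is still hanging. I'll compare the in-hand pose and carry it.

Emit:
{"op": "move_arm", "data": {"steps": [[-0.005, 0.035, -0.015, 0, -27, -6, 0], [-0.005, 0.035, -0.015, 0, -27, -6, 0], [-0.005, 0.035, -0.015, 0, -27, -6, 0], [-0.005, 0.035, -0.015, 0, -27, -6, 0], [-0.005, 0.035, -0.015, 0, -27, -6, 0], [-0.005, 0.035, -0.015, 0, -27, -6, 0], [-0.005, 0.035, -0.015, 0, -27, -6, 0], [-0.005, 0.035, -0.015, 0, -27, -6, 0], [-0.005, 0.035, -0.015, 0, -27, -6, 0], [-0.005, 0.035, -0.015, 0, -27, -6, 0], [-0.005, 0.035, -0.015, 0, -27, -6, 0], [-0.005, 0.035, -0.015, 0, -27, -6, 0], [-0.005, 0.035, -0.015, 0, -27, -6, 0], [-0.005, 0.035, -0.015, 0, -27, -6, 0], [-0.005, 0.035, -0.015, 0, -27, -6, 0], [-0.005, 0.035, -0.015, 0, -27, -6, 0], [-0.005, 0.035, -0.015, 0, -27, -6, 0], [-0.005, 0.035, -0.015, 0, -27, -6, 0], [0, 0, 0, 0, 0, 0, 0], [0, 0, 0, 0, 0, 0, 0]]}}

```text
time: 13.25
tcp_pos: [0.4142, -0.1879, 0.2452]
ee_rot: [[-0.987, -0.16, 0.032], [-0.16, 0.987, -0.006], [-0.03, -0.011, -0.999]]
force: [-0.9, -0.2, -1.7]
opening: 0.125
```

```bash
cat > pl.py <<'E'
from sp import *
import sys
R,P=packT(yaw,0);o=np.array([*t,.025])
G=np.array([-.031,0,.037]);g=o+P@G
for z in map(float,sys.argv[1:]):plan(g+[0,0,z/1000],R)
s=robot.state();print('tcp rel target, socket axes mm',(1000*P.T@(s['tcp_pos']-g)).round(1),'rot err',np.degrees(Ro.from_matrix(s['ee_rot'].T@R).as_rotvec()).round(2))
def pk(c,pts): # predicted pixels of pack points for current tool
    Rt=s['ee_rot']@np.diag([-1,1,-1]);return proj(c,[s['tcp_pos']+Rt@(np.array(p)/1000-G) for p in pts])
E
python3 - <<'E'
import sys;sys.argv=['',"100"]
from pl import *
c=cap('wrist','w8')
print(pk(c,[[-60,-30,12],[-60,30,12],[-60,-30,0],[-60,30,0],[-55,-6,42],[-55,6,42]]).round(1).tolist())
N=np.array([[-63,33],[-63,-33],[0,33],[0,-33]])
print([proj(c,[[*f(*n),.031]])[0].round(1).tolist() for n in N])
E
```

```text
t 13.25 N 3 row [-0.0037  0.01   -0.0092] [ 0.41 -8.67 27.8 ] | F [-0.9 -0.2 -1.7] open 0.125
tcp rel target, socket axes mm [  0.   26.6 183.2] rot err [-0.64  1.73 -1.58]
[[217.0, 206.5], [343.0, 206.3], [221.3, 198.7], [338.8, 198.6], [264.5, 243.6], [295.0, 243.6]]
[[288.4, 135.6], [223.4, 137.6], [289.6, 194.6], [228.4, 196.1]]
```

View pics/w8.png

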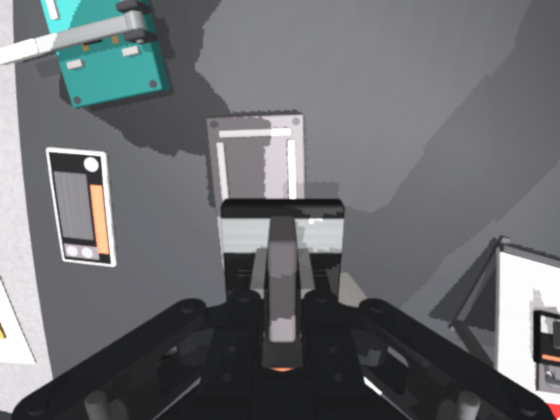

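w8 shows the nest lips where predicted: inner corner predicted (288,136), observed about (288,136). The pack's plain end is also within about 1 mm of its in-hand prediction. I'll lower it in stages.

Emit:
{"op": "move_arm", "data": {"steps": [[-0.003, 0.008, -0.007, 0, -7, 25, 0], [-0.003, 0.008, -0.007, 0, -7, 25, 0], [-0.003, 0.008, -0.007, 0, -7, 25, 0], [-0.003, 0.006, -0.007, 0, -7, 25, 0], [0, 0, 0, 0, 0, 10, 0], [0, 0, 0, 0, 0, 0, 0]]}}

```text
time: 13.9
tcp_pos: [0.4197, -0.2109, 0.1319]
ee_rot: [[-0.981, -0.193, 0.003], [-0.193, 0.981, 0.001], [-0.003, 0.0, -1.0]]
force: [-0.6, 0.5, -1.5]
opening: 0.128
```

```bash
python3 pl.py 25
```

```text
t 13.9 N 2 row [0.0002 0.0015 0.0031] [ 0.65 -1.48 22.47] | F [-0.6  0.5 -1.5] open 0.128
tcp rel target, socket axes mm [ 1.2  3.  69.9] rot err [0.02 0.17 0.35]
```

Emit:
{"op": "move_arm", "data": {"steps": [[0, 0.001, 0.002, 0.6, -1.5, 22, 0], [0, 0.001, 0.002, 0.6, -1.5, 22, 0], [0, 0, 0, 0, 0, 0, 0], [0, 0, 0, 0, 0, 0, 0]]}}

```text
time: 14.3
tcp_pos: [0.4207, -0.2124, 0.0915]
ee_rot: [[-0.982, -0.191, 0.007], [-0.191, 0.982, -0.002], [-0.006, -0.003, -1.0]]
force: [-0.0, 0.9, -1.8]
opening: 0.13
```

```bash
python3 - <<'E'
import sys;sys.argv=['',"20"]
from pl import *
c=cap('wrist','w9')
print(pk(c,[[-60,-30,12],[-60,30,12],[-60,-30,0],[-60,30,0]]).round(1).tolist())
print([proj(c,[[*f(*n),.031]])[0].round(1).tolist() for n in [[-63,33],[-63,-33],[0,33],[0,-33]]])
cv2.imwrite('pics/c3.png',cv2.resize(c['frame'][60:300,180:390],None,fx=2.5,fy=2.5)[:,:,::-1])
E
```

```text
t 14.3 N 1 row [-0.0028  0.0062  0.0037] [ 1.96 -1.29  9.45] | F [-0.   0.9 -1.8] open 0.13
tcp rel target, socket axes mm [ 1.9  1.3 29.5] rot err [-0.16  0.36  0.21]
[[217.0, 206.4], [343.0, 206.2], [221.3, 198.6], [338.8, 198.5]]
[[336.0, 177.4], [220.8, 177.1], [330.3, 273.6], [226.5, 273.3]]
```

View pics/c3.png

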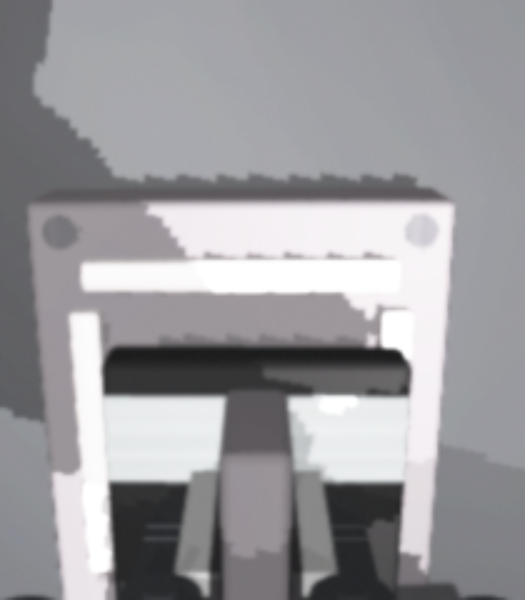

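c3 (12th and last viewable picture) shows the pack square to the nest. The slab spans cols 221–344, the lips' inner edges are at 220.5–332.5, and the block is at 192–361. At their depths, that means the pack must shift −3.3 mm in tool y and about +2.3 mm in tool x.

Emit:
{"op": "move_arm", "data": {"steps": [[-0.002, 0.004, 0.003, 2, -2.5, 4, 0], [0, 0.002, 0, 0.5, -1, 5, 0], [0, 0, 0, 0, 0, 0, 0], [0, 0, 0, 0, 0, 0, 0]]}}

```text
time: 14.75
tcp_pos: [0.4205, -0.2172, 0.085]
ee_rot: [[-0.982, -0.188, 0.005], [-0.188, 0.982, -0.003], [-0.004, -0.004, -1.0]]
force: [0.4, -0.5, -0.8]
opening: 0.127
```

```bash
cat > nest.py <<'E'
# numeric check: edges in wrist view
import sys;sys.argv=['']
from pl import *
c=cap('wrist');V=cv2.cvtColor(c['frame'],cv2.COLOR_RGB2GRAY)
s=robot.state();print(s['force'].round(1),round(s['opening'],3))
def runs(a):
    b=np.clip(np.digitize(a,[60,150,235]),0,3);i=np.r_[0,np.nonzero(np.diff(b))[0]+1,len(b)];return [(int(i[k]),int(i[k+1]-1),int(b[i[k]])) for k in range(len(i)-1)]
for r in(170,180,190,200,206,225,235):print('row',r,[(x+180,y+180,b) for x,y,b in runs(V[r,180:380])])
for k in(245,310):print('col',k,[(x+120,y+120,b) for x,y,b in runs(V[120:260,k])])
E
python3 nest.py
```

```text
tcp rel target, socket axes mm [ 0.8 -3.4 23. ] rot err [-0.22  0.23  0.04]
[-0.1 -0.2 -1.6] 0.129
row 170 [(180, 199, 1), (200, 234, 2), (235, 368, 3), (369, 379, 2)]
row 180 [(180, 200, 1), (201, 220, 2), (221, 367, 3), (368, 379, 2)]
row 190 [(180, 201, 1), (202, 226, 2), (227, 227, 1), (228, 332, 2), (333, 338, 3), (339, 342, 2), (343, 367, 3), (368, 379, 2)]
row 200 [(180, 202, 1), (203, 214, 2), (215, 222, 3), (223, 223, 2), (224, 225, 1), (226, 339, 0), (340, 341, 1), (342, 366, 3), (367, 379, 2)]
row 206 [(180, 203, 1), (204, 215, 2), (216, 219, 3), (220, 220, 2), (221, 221, 1), (222, 283, 0), (284, 286, 1), (287, 287, 0), (288, 289, 1), (290, 290, 0), (291, 342, 1), (343, 343, 2), (344, 365, 3), (366, 379, 2)]
row 225 [(180, 205, 1), (206, 216, 2), (217, 220, 3), (221, 251, 2), (252, 252, 3), (253, 255, 2), (256, 266, 3), (267, 269, 2), (270, 295, 1), (296, 300, 2), (301, 316, 3), (317, 321, 2), (322, 322, 3), (323, 341, 2), (342, 364, 3), (365, 379, 2)]
row 235 [(180, 206, 1), (207, 208, 2), (209, 209, 1), (210, 210, 2), (211, 211, 1), (212, 217, 2), (218, 221, 3), (222, 268, 2), (269, 296, 1), (297, 306, 2), (307, 319, 3), (320, 320, 2), (321, 334, 3), (335, 335, 2), (336, 337, 3), (338, 341, 2), (342, 363, 3), (364, 379, 2)]
col 245 [(120, 132, 2), (133, 144, 1), (145, 169, 2), (170, 180, 3), (181, 193, 2), (194, 198, 1), (199, 216, 0), (217, 218, 1), (219, 228, 2), (229, 232, 3), (233, 240, 2), (241, 242, 3), (243, 252, 2), (253, 253, 1), (254, 259, 0)]
col 310 [(120, 132, 2), (133, 143, 1), (144, 146, 2), (147, 165, 3), (166, 168, 2), (169, 180, 3), (181, 194, 2), (195, 198, 1), (199, 205, 0), (206, 217, 1), (218, 218, 2), (219, 235, 3), (236, 237, 2), (238, 243, 3), (244, 251, 2), (252, 254, 1), (255, 255, 0), (256, 259, 1)]
```

Emit:
{"op": "move_arm", "data": {"steps": [[-0.002, 0.002, 0, 0.7, 0.9, 4, 0], [-0.001, 0.001, 0, 0.3, 0.4, 4, 0], [0, 0, 0, 0, 0, 3, 0], [0, 0, 0, 0, 0, 0, 0]]}}

```text
time: 15.2
tcp_pos: [0.4191, -0.216, 0.073]
ee_rot: [[-0.982, -0.188, 0.0], [-0.188, 0.982, -0.0], [-0.0, -0.0, -1.0]]
force: [-0.2, -0.7, -1.7]
opening: 0.127
```

```bash
python3 nest.py | egrep -v 'row (170|225|235)'
```

```text
tcp rel target, socket axes mm [-0.4 -1.9 11. ] rot err [-0.02  0.02  0.03]
[-0.   0.1 -1.6] 0.13
row 180 [(180, 192, 1), (193, 193, 2), (194, 194, 1), (195, 198, 2), (199, 201, 1), (202, 204, 2), (205, 206, 1), (207, 211, 2), (212, 370, 3), (371, 379, 2)]
row 190 [(180, 198, 1), (199, 199, 2), (200, 200, 1), (201, 201, 2), (202, 206, 1), (207, 207, 2), (208, 210, 1), (211, 309, 2), (310, 310, 1), (311, 329, 2), (330, 369, 3), (370, 379, 2)]
row 200 [(180, 204, 1), (205, 210, 2), (211, 216, 3), (217, 219, 2), (220, 224, 1), (225, 340, 0), (341, 341, 1), (342, 343, 2), (344, 368, 3), (369, 379, 2)]
row 206 [(180, 204, 1), (205, 206, 2), (207, 217, 3), (218, 219, 2), (220, 221, 1), (222, 284, 0), (285, 287, 1), (288, 288, 0), (289, 290, 1), (291, 291, 0), (292, 295, 1), (296, 296, 0), (297, 342, 1), (343, 343, 2), (344, 368, 3), (369, 379, 2)]
col 245 [(120, 138, 2), (139, 150, 1), (151, 163, 2), (164, 165, 1), (166, 166, 2), (167, 167, 1), (168, 168, 2), (169, 171, 1), (172, 177, 2), (178, 188, 3), (189, 192, 2), (193, 198, 1), (199, 216, 0), (217, 218, 1), (219, 230, 2), (231, 231, 3), (232, 252, 2), (253, 253, 1), (254, 259, 0)]
col 310 [(120, 138, 2), (139, 149, 1), (150, 153, 2), (154, 173, 3), (174, 176, 2), (177, 188, 3), (189, 189, 2), (190, 192, 1), (193, 195, 2), (196, 198, 1), (199, 205, 0), (206, 217, 1), (218, 218, 2), (219, 226, 3), (227, 228, 2), (229, 234, 3), (235, 239, 2), (240, 242, 3), (243, 252, 2), (253, 254, 1), (255, 255, 0), (256, 259, 1)]
```

Emit:
{"op": "move_arm", "data": {"steps": [[0, 0, 0, 0, 0, 3, 0], [0, 0, 0, 0, 0, 3, 0], [0, 0, 0, 0, 0, 0, 0]]}}

```text
time: 15.55
tcp_pos: [0.4193, -0.216, 0.0667]
ee_rot: [[-0.982, -0.188, 0.001], [-0.188, 0.982, -0.0], [-0.001, -0.0, -1.0]]
force: [0.2, 0.2, -0.5]
opening: 0.125
```

```bash
python3 pl.py; python3 -c "
from h import *
print(robot.state()['force'].round(1))"
```

```text
tcp rel target, socket axes mm [-0.2 -2.   4.7] rot err [-0.03  0.04  0.03]
[ 0.2  0.2 -0.5]
```

Emit:
{"op": "move_arm", "data": {"steps": [[0, 0, 0, 0, 0, 1.5, 0], [0, 0, 0, 0, 0, 1.5, 0], [0, 0, 0, 0, 0, 0, 0]]}}

```text
time: 15.85
tcp_pos: [0.4193, -0.216, 0.0634]
ee_rot: [[-0.982, -0.188, 0.001], [-0.188, 0.982, -0.0], [-0.001, -0.0, -1.0]]
force: [-0.4, -0.8, -1.2]
opening: 0.126
```

```bash
python3 pl.py; python3 -c "
from h import *
print(robot.state()['force'].round(1))"
```

```text
tcp rel target, socket axes mm [-0.2 -2.   1.4] rot err [-0.03  0.04  0.04]
[-0.4 -0.8 -1.2]
```

Emit:
{"op": "move_arm", "data": {"steps": [[0, 0, 0, 0, 0, 1.2, 0], [0, 0, 0, 0, 0, 1, 0], [0, 0, 0, 0, 0, 0, 0]]}}

```text
time: 16.15
tcp_pos: [0.4194, -0.2161, 0.0611]
ee_rot: [[-0.982, -0.188, 0.001], [-0.188, 0.982, -0.0], [-0.001, -0.001, -1.0]]
force: [0.9, -0.6, -0.7]
opening: 0.126
```

```bash
python3 nest.py | egrep -v 'row (170|225|235)'
```

```text
tcp rel target, socket axes mm [-0.1 -2.1 -0.9] rot err [-0.04  0.05  0.03]
[ 1.2 -0.6 -1.2] 0.132
row 180 [(180, 207, 1), (208, 354, 2), (355, 377, 3), (378, 379, 2)]
row 190 [(180, 204, 1), (205, 207, 2), (208, 376, 3), (377, 379, 2)]
row 200 [(180, 224, 1), (225, 338, 0), (339, 340, 1), (341, 342, 2), (343, 375, 3), (376, 379, 2)]
row 206 [(180, 199, 1), (200, 215, 2), (216, 221, 1), (222, 280, 0), (281, 282, 1), (283, 284, 0), (285, 286, 1), (287, 287, 0), (288, 288, 1), (289, 289, 0), (290, 290, 1), (291, 292, 0), (293, 297, 1), (298, 298, 0), (299, 346, 1), (347, 348, 2), (349, 374, 3), (375, 379, 2)]
col 245 [(120, 141, 2), (142, 153, 1), (154, 158, 2), (159, 159, 3), (160, 164, 2), (165, 166, 1), (167, 167, 2), (168, 177, 1), (178, 183, 2), (184, 195, 3), (196, 196, 2), (197, 198, 1), (199, 216, 0), (217, 218, 1), (219, 230, 2), (231, 231, 3), (232, 252, 2), (253, 253, 1), (254, 259, 0)]
col 310 [(120, 140, 2), (141, 153, 1), (154, 157, 2), (158, 177, 3), (178, 181, 2), (182, 195, 3), (196, 196, 2), (197, 198, 1), (199, 205, 0), (206, 217, 1), (218, 218, 2), (219, 224, 3), (225, 228, 2), (229, 234, 3), (235, 240, 2), (241, 242, 3), (243, 251, 2), (252, 254, 1), (255, 255, 0), (256, 259, 1)]
```

Emit:
{"op": "move_arm", "data": {"steps": [[0, 0, 0, 0, 0, 1.2, 0], [0, 0, 0, 0, 0, 0, 0]]}}

```text
time: 16.4
tcp_pos: [0.4196, -0.2162, 0.0613]
ee_rot: [[-0.982, -0.188, 0.002], [-0.188, 0.982, -0.001], [-0.002, -0.001, -1.0]]
force: [0.2, 0.3, -1.5]
opening: 0.128
```

Emit:
{"op": "move_arm", "data": {"steps": [[0, 0, 0, 0, 0, 1.2, 0], [0, 0, 0, 0, 0, 0, 0]]}}

```text
time: 16.6
tcp_pos: [0.4199, -0.2164, 0.0612]
ee_rot: [[-0.982, -0.188, 0.003], [-0.188, 0.982, -0.002], [-0.003, -0.002, -1.0]]
force: [-0.2, -0.7, -0.5]
opening: 0.13
```

Emit:
{"op": "move_arm", "data": {"steps": [[0.001, 0.002, 0, 0, 0, 3, 0], [0, 0, 0, 0, 0, 1, 0]]}}

```text
time: 16.8
tcp_pos: [0.4201, -0.2164, 0.0609]
ee_rot: [[-0.982, -0.188, 0.004], [-0.188, 0.982, -0.004], [-0.003, -0.005, -1.0]]
force: [-2.5, 0.8, 2.6]
opening: 0.125
```

```bash
python3 nest.py | egrep -v 'row (170|225|235)'
```

```text
tcp rel target, socket axes mm [ 0.5 -2.5 -1.1] rot err [-0.27  0.17  0.03]
[-6.8  4.3 22.1] 0.126
row 180 [(180, 207, 1), (208, 356, 2), (357, 378, 3), (379, 379, 2)]
row 190 [(180, 205, 1), (206, 208, 2), (209, 377, 3), (378, 379, 2)]
row 200 [(180, 224, 1), (225, 339, 0), (340, 340, 1), (341, 342, 2), (343, 345, 3), (346, 350, 2), (351, 376, 3), (377, 379, 2)]
row 206 [(180, 200, 1), (201, 203, 2), (204, 213, 3), (214, 216, 2), (217, 221, 1), (222, 283, 0), (284, 290, 1), (291, 291, 0), (292, 292, 1), (293, 296, 0), (297, 347, 1), (348, 349, 2), (350, 376, 3), (377, 379, 2)]
col 245 [(120, 139, 2), (140, 152, 1), (153, 161, 2), (162, 175, 1), (176, 176, 2), (177, 177, 1), (178, 182, 2), (183, 193, 3), (194, 195, 2), (196, 198, 1), (199, 216, 0), (217, 217, 1), (218, 252, 2), (253, 253, 1), (254, 259, 0)]
col 310 [(120, 138, 2), (139, 152, 1), (153, 155, 2), (156, 176, 3), (177, 180, 2), (181, 194, 3), (195, 196, 2), (197, 198, 1), (199, 205, 0), (206, 217, 1), (218, 218, 2), (219, 226, 3), (227, 228, 2), (229, 234, 3), (235, 239, 2), (240, 242, 3), (243, 251, 2), (252, 254, 1), (255, 255, 0), (256, 259, 1)]
```

Contact gives 22 N at TCP z 60.9 mm. The nest floor predicts ~62 and resting on a lip ~67, so the pack is seated. I'll relax the push, release and retreat.

Emit:
{"op": "move_arm", "data": {"steps": [[0, 0, 0, 0, 0, -1, 0], [0, 0, 0, 0, 0, 0, 0], [0, 0, 0, 0, 0, 0, 30], [0, 0, 0, 0, 0, 0, 35], [0, 0, 0, 0, 0, 0, 35], [0, 0, 0, 0, 0, -20, 35], [0, 0, 0, 0, 0, -30, 35], [0, 0, 0, 0, 0, -40, 35], [0, 0, 0, 0, 0, -40, 35], [0, 0, 0, 0, 0, -30, 35], [0, 0, 0, 0, 0, 0, 60]]}}

```text
time: 17.95
tcp_pos: [0.4187, -0.2154, 0.2256]
ee_rot: [[-0.982, -0.188, -0.0], [-0.188, 0.982, -0.002], [0.001, -0.002, -1.0]]
force: [0.8, -0.5, 0.7]
opening: 0.565
```

```bash
cat > see.py <<'E'
from sp import *
import sys
# pack pose check on top/scene/wrist: predicted corner pixels of seated pack (z=12 top) vs observed dark slab
n=sys.argv[1];c=cap(n,sys.argv[2]);h=cv2.cvtColor(c['frame'],cv2.COLOR_RGB2HSV)
q=lambda x,y,z:[*f(x,y),.025+z/1000]
C=proj(c,[q(-60,-30,12),q(-60,30,12),q(50,30,12),q(50,-30,12)]);print('pred slab',C.round(1).tolist())
x0,y0=np.maximum(C.min(0)-25,0).astype(int);x1,y1=(C.max(0)+25).astype(int)
o=(h[:,:,0]>4)&(h[:,:,0]<20)&(h[:,:,1]>120)&(h[:,:,2]>100)
v,u=np.nonzero(o[y0:y1,x0:x1]);
if len(u):
    print('orange px',len(u),u.min()+x0,u.max()+x0,v.min()+y0,v.max()+y0)
    P=np.array([plane(c,(a+x0,b+y0),.037) for a,b in zip(u,v)])[:,:2]
    L=(P-t)@Rs*1000;print('orange in socket mm min/max/mean',L.min(0).round(1),L.max(0).round(1),L.mean(0).round(1))
    r=cv2.minAreaRect(L.astype(np.float32));print(r)
s=robot.state();print(s['time'],s['tcp_pos'].round(3),s['force'].round(1),round(s['opening'],2))
E
python3 see.py wrist w10; python3 see.py scene s2; python3 see.py top t2
```

```text
pred slab [[250.8, 150.0], [314.0, 149.9], [310.8, 254.2], [253.8, 254.2]]
orange px 108 255 306 245 248
orange in socket mm min/max/mean [ 39.3 -28.6] [42.8 24.7] [41.  -1.9]
((41.04192352294922, -1.9270954132080078), (3.488990545272827, 53.29547119140625), 0.02264585718512535)
18.0 [ 0.418 -0.215  0.224] [-0.2 -0.9  0.7] 0.65
pred slab [[204.1, 177.8], [226.7, 177.6], [224.0, 212.4], [200.1, 212.5]]
orange px 74 201 222 209 212
orange in socket mm min/max/mean [ 39.5 -28.5] [48.8 24.6] [43.8 -2. ]
((44.132930755615234, -1.9504947662353516), (53.15787887573242, 9.033610343933105), 89.6442642211914)
18.05 [ 0.417 -0.215  0.222] [-0.6 -0.3 -0.1] 0.7
pred slab [[332.8, 260.7], [313.1, 264.1], [306.9, 227.8], [326.6, 224.5]]
orange px 33 310 326 226 230
orange in socket mm min/max/mean [ 40. -27.] [46.9 22. ] [42.8 -3.1]
((43.479225158691406, -2.4851303100585938), (48.963401794433594, 6.907774925231934), 89.9231948852539)
18.1 [ 0.417 -0.214  0.221] [ 1.4 -0.8 -0.6] 0.7
```

```bash
python3 - <<'E'
from sp import *
w=load('w10');s=load('s2');tt=load('t2')
def cen(c,b):
    h=cv2.cvtColor(c['frame'],cv2.COLOR_RGB2HSV);o=((h[:,:,0]>4)&(h[:,:,0]<20)&(h[:,:,1]>60)&(h[:,:,2]>100))
    x0,y0,x1,y1=b;v,u=np.nonzero(o[y0:y1,x0:x1]);g=h[y0:y1,x0:x1,1][v,u].astype(float);return (np.average(u,weights=g)+x0,np.average(v,weights=g)+y0)
a=cen(w,(245,235,320,256));b=cen(s,(195,200,232,218));d=cen(tt,(300,218,335,236))
print(a,b,d)
for k in([(w,a),(s,b)],[(w,a),(tt,d)],[(w,a),(s,b),(tt,d)]):
    X,e=tri(k);print(X.round(4),e,'socket',(Rs.T@(X[:2]-t)*1000).round(1))
# lever tip now: white handle; hinge known; angle 1.8 expected -> predicted pixels
for an in(1.6,1.7,1.8,1.9):
    P=[[*f(36,48-r*np.cos(an)),.046+r*np.sin(an)/1000] for r in(.0+96,146)]
    P=[[*f(36,48-r*np.cos(an)),(46+r*np.sin(an))/1000] for r in(96,146)]
    print(an,[proj(c,P).round(1).tolist() for c in(s,tt,w)])
h=s['frame'][150:260,215:300].min(2)
ys,xs=np.nonzero(h>225);print('bright scene',[(int(y)+150,int(xs[ys==y].min())+215,int(xs[ys==y].max())+215) for y in np.unique(ys)][::3])
g=tt['frame'][190:260,270:345].min(2);ys,xs=np.nonzero(g>225);print('bright top',[(int(y)+190,int(xs[ys==y].min())+270,int(xs[ys==y].max())+270) for y in np.unique(ys)][::2])
E
```

```text
(np.float64(280.5018499014286), np.float64(246.51494774366037)) (np.float64(211.09691629955947), np.float64(210.43144273127754)) (np.float64(317.8443600867679), np.float64(228.33188720173536))
[ 0.4916 -0.2029  0.0347] [np.float64(0.7), np.float64(0.7)] socket [42.3 -2.6]
[ 0.4924 -0.2023  0.0329] [np.float64(0.3), np.float64(0.3)] socket [43.1 -2.2]
[ 0.4919 -0.2027  0.0347] [np.float64(0.7), np.float64(0.8), np.float64(0.5)] socket [42.6 -2.5]
1.6 [[[228.7, 182.1], [227.2, 168.2]], [[302.8, 232.3], [303.3, 231.8]], [[350.9, 303.0], [369.0, 352.2]]]
1.7 [[[232.8, 182.3], [233.8, 168.5]], [[299.4, 232.9], [297.9, 232.7]], [[363.3, 302.2], [392.1, 350.4]]]
1.8 [[[237.0, 182.7], [240.4, 169.2]], [[296.0, 233.5], [292.6, 233.6]], [[375.3, 300.6], [413.5, 346.7]]]
1.9 [[[241.1, 183.4], [246.9, 170.3]], [[292.7, 234.1], [287.4, 234.5]], [[386.4, 298.4], [432.8, 341.5]]]
bright scene [(168, 239, 239), (171, 237, 243), (178, 217, 228), (183, 217, 229), (186, 227, 229), (189, 227, 229), (192, 227, 229), (195, 226, 229), (198, 226, 228), (217, 222, 226)]
bright top [(221, 326, 327), (225, 306, 308), (232, 291, 294), (234, 291, 295), (242, 307, 308), (244, 308, 308), (246, 308, 308), (248, 309, 309), (250, 309, 309)]
```

The pack top triangulates to z ≈ 34 mm (37 expected seated, 43 if on a lip), square to the socket within 0.4°. The lever stands at about 1.8 rad. Next I'll close it by returning to the release grip.

```bash
python3 -c "
from sp import *
plan([.468,-.117,.31],lever(10.6),18)"
```

```text
t 18.1 N 18 row [-0.0002 -0.0003  0.0875] [ 0.5   6.77 -4.92] | F [ 1.4 -0.8 -0.6] open 0.701
```

Emit:
{"op": "move_arm", "data": {"steps": [[0, 0, 0, 0, 0, -35, 60], [0, 0, 0, 0, 0, -35, 60], [0, 0, 0.0875, 0.5, 6.8, -15, 60], [0, 0, 0.0875, 0.5, 6.8, 0, 60], [0, 0, 0.0875, 0.5, 6.8, 0, 60], [0, 0, 0.0875, 0.5, 6.8, 0, 60], [0, 0, 0.0875, 0.5, 6.8, 0, 60], [0, 0, 0.0875, 0.5, 6.8, 0, 60], [0, 0, 0.0875, 0.5, 6.8, 0, 60], [0, 0, 0.0875, 0.5, 6.8, 0, 60], [0, 0, 0.0875, 0.5, 6.8, 0, 60], [0, 0, 0.0875, 0.5, 6.8, 0, 60], [0, 0, 0.0875, 0.5, 6.8, 0, 60], [0, 0, 0.0875, 0.5, 6.8, 0, 60], [0, 0, 0.0875, 0.5, 6.8, 0, 60], [0, 0, 0.0875, 0.5, 6.8, 0, 60], [0, 0, 0.0875, 0.5, 6.8, 0, 60], [0, 0, 0.0875, 0.5, 6.8, 0, 60], [0, 0, 0, 0, 0, 0, 60], [0, 0, 0, 0, 0, 0, 60]]}}

```text
time: 20.1
tcp_pos: [0.4486, -0.1159, 0.2735]
ee_rot: [[-0.298, 0.953, -0.063], [0.954, 0.3, 0.022], [0.04, -0.054, -0.998]]
force: [0.6, 1.1, -0.2]
opening: 0.7
```

```bash
python3 -c "
from sp import *
plan([.4684,-.1163,.25],lever(10.6));plan([.4684,-.1163,.169],lever(10.6))"; python3 lv.py
```

```text
t 20.1 N 2 row [-0.0279 -0.0184  0.0593] [-3.23  9.97 11.25] | F [ 0.6  1.1 -0.2] open 0.7
t 20.1 N 4 row [-0.014  -0.0092  0.0297] [-2.    5.66 25.9 ] | F [ 0.6  1.1 -0.2] open 0.7
20.1 0.7 [ 0.6  1.1 -0.2] [ 0.4486 -0.1159  0.2735] [-0.063  0.022 -0.998]
socket xy [16.3 90.9] angle,r from hinge 1.7571602785013534 231.4701065256083
```

Emit:
{"op": "move_arm", "data": {"steps": [[-0.028, -0.018, 0.059, -3.2, 10, 8, 60], [-0.028, -0.018, 0.059, -3.2, 10, 8, 60], [0, 0, 0, 0, 0, 0, 60], [0, 0, 0, 0, 0, 0, 60]]}}

```text
time: 20.5
tcp_pos: [0.4671, -0.1167, 0.2538]
ee_rot: [[-0.19, 0.982, -0.004], [0.982, 0.19, 0.001], [0.002, -0.003, -1.0]]
force: [-0.5, 0.3, 0.5]
opening: 0.703
```

```bash
python3 -c "
from sp import *
plan([.4684,-.1163,.169],lever(10.6))
c=cap('wrist','w11');V=c['frame'].min(2)
an=1.8
print(proj(c,[[*f(36,48-r*np.cos(an)),(46+r*np.sin(an))/1000] for r in(96,121,146)]).round(1).tolist())
for r in range(200,400,20):
  x=np.nonzero(V[r,200:360]>150)[0]+200;print(r,(x.min(),x.max(),len(x)) if len(x) else None)
"
```

```text
t 20.5 N 3 row [-0.0011 -0.0007  0.0021] [1.000e-02 5.300e-01 2.825e+01] | F [-0.5  0.3  0.5] open 0.703
[[285.3, 224.9], [285.6, 230.6], [285.9, 237.7]]
200 None
220 (np.int64(200), np.int64(336), 37)
240 (np.int64(206), np.int64(335), 65)
260 (np.int64(288), np.int64(334), 40)
280 None
300 None
320 None
340 None
360 (np.int64(223), np.int64(328), 84)
380 None
```

Emit:
{"op": "move_arm", "data": {"steps": [[0, 0, 0.002, 0, 0.6, 27, 60], [0, 0, 0.002, 0, 0.6, 27, 60], [0, 0, 0.002, 0, 0.6, 25, 60], [0, 0, 0, 0, 0, 6, 60], [0, 0, 0, 0, 0, 0, 60]]}}

```text
time: 21.05
tcp_pos: [0.4685, -0.1172, 0.1688]
ee_rot: [[-0.191, 0.982, -0.003], [0.982, 0.191, 0.001], [0.002, -0.003, -1.0]]
force: [0.7, -0.7, 0.8]
opening: 0.699
```

```bash
python3 lv.py
```

```text
21.05 0.699 [ 0.7 -0.7  0.8] [ 0.4685 -0.1172  0.1688] [-0.003  0.001 -1.   ]
socket xy [35.7 85.9] angle,r from hinge 1.8698272658290416 128.52889628662203
```

Emit:
{"op": "move_arm", "data": {"steps": [[0, 0, 0, 0, 0, 0, 0], [0, 0, 0, 0, 0, 0, 0], [0, 0, 0, 0, 0, 0, 0], [0, 0, 0, 0, 0, 0, 0], [0, 0, 0, 0, 0, 0, 0], [0, 0, 0, 0, 0, 0, 0], [0, 0, 0, -10, 0, -2.5, 0], [0, 0, 0, -15, 0, -2.5, 0], [0, 0, 0, -15, 0, -1, 0], [0, 0, 0, -15, 0, 1, 0], [0, 0, 0, -15, 0, 3, 0], [0, 0, 0, -14.5, 0, 4.5, 0]]}}

```text
time: 22.25
tcp_pos: [0.4849, -0.2002, 0.1706]
ee_rot: [[-0.198, 0.98, -0.002], [0.98, 0.198, 0.012], [0.012, -0.0, -1.0]]
force: [0.1, 6.6, -1.8]
opening: 0.153
```

```bash
python3 lv.py
```

```text
22.25 0.153 [ 0.1  6.6 -1.8] [ 0.4849 -0.2002  0.1706] [-0.002  0.012 -1.   ]
socket xy [36.2  1.3] angle,r from hinge 1.2120067085111939 133.10986681983414
```

Emit:
{"op": "move_arm", "data": {"steps": [[0, 0, 0, -14, 0, 8.5, 0], [0, 0, 0, -13.5, 0, 8.5, 0], [0, 0, 0, -12.5, 0, 10, 0], [0, 0, 0, -11, 0, 11, 0], [0, 0, 0, -10, 0, 12.5, 0], [0, 0, 0, -8, 0, 13.5, 0]]}}

```text
time: 22.85
tcp_pos: [0.4996, -0.2735, 0.1069]
ee_rot: [[-0.197, 0.98, 0.001], [0.98, 0.197, 0.013], [0.013, 0.004, -1.0]]
force: [-0.9, 3.6, 3.6]
opening: 0.156
```

```bash
python3 lv.py
```

```text
22.85 0.156 [-0.9  3.6  3.6] [ 0.4996 -0.2735  0.1069] [ 0.001  0.013 -1.   ]
socket xy [ 36.9 -73.5] angle,r from hinge 0.46463568969754404 135.92534041376038
```

Emit:
{"op": "move_arm", "data": {"steps": [[0, 0, 0, -5, 0, 14.5, 0], [0, 0, 0, -3.5, 0, 14, 0], [0, 0, 0, -2, 0, 11, 0], [0, 0, 0, -0.5, 0, 6, 0], [0, 0, 0, 0, 0, 0, 0]]}}

```text
time: 23.35
tcp_pos: [0.5026, -0.2886, 0.0567]
ee_rot: [[-0.195, 0.981, 0.002], [0.981, 0.195, 0.009], [0.009, 0.004, -1.0]]
force: [0.1, 3.0, 1.8]
opening: 0.154
```

```bash
python3 lv.py
```

```text
23.35 0.154 [0.1 3.  1.8] [ 0.5026 -0.2886  0.0567] [ 0.002  0.009 -1.   ]
socket xy [ 37.  -88.9] angle,r from hinge 0.07810360382042494 137.2938048292603
```

Emit:
{"op": "move_arm", "data": {"steps": [[0, 0, 0, 0, 0, 4, 0], [0, 0, 0, 0, 0, 3, 0], [0, 0, 0, 0, 0, 0, 0]]}}

```text
time: 23.65
tcp_pos: [0.5027, -0.2891, 0.0502]
ee_rot: [[-0.195, 0.981, 0.002], [0.981, 0.195, 0.007], [0.007, 0.003, -1.0]]
force: [-0.5, 0.4, 1.4]
opening: 0.15
```

Emit:
{"op": "move_arm", "data": {"steps": [[0, 0, 0, 0, 0, 4, 0], [0, 0, 0, 0, 0, 3, 0]]}}

```text
time: 23.85
tcp_pos: [0.5029, -0.2893, 0.0441]
ee_rot: [[-0.195, 0.981, 0.003], [0.981, 0.195, 0.006], [0.005, 0.004, -1.0]]
force: [-6.3, 2.5, 26.1]
opening: 0.155
```

Emit:
{"op": "move_arm", "data": {"steps": [[0, 0, 0, 0, 0, 2, 0], [0, 0, 0, 0, 0, 0, 0]]}}

```text
time: 24.05
tcp_pos: [0.5028, -0.2893, 0.0448]
ee_rot: [[-0.195, 0.981, 0.004], [0.981, 0.195, 0.005], [0.004, 0.005, -1.0]]
force: [-2.5, 0.6, 2.2]
opening: 0.152
```

Emit:
{"op": "move_arm", "data": {"steps": [[0, 0, 0, 0, 0, 0, 40], [0, 0, 0, 0, 0, 0, 60], [0, 0, 0, 0, 0, 0, 60], [0, 0, 0, 0, 0, 0, 60], [0, 0, 0, 0, 0, -25, 60], [0, 0, 0, 0, 0, -35, 60], [0, 0, 0, 0, 0, -40, 60], [0, 0, 0, 0, 0, -40, 60], [0, 0, 0, 0, 0, -40, 60], [0, 0, 0, 0, 0, -30, 60], [0, 0, 0, 0, 0, 0, 60], [0, 0, 0, 0, 0, 0, 60]]}}

```text
time: 25.25
tcp_pos: [0.5022, -0.2901, 0.2593]
ee_rot: [[-0.196, 0.981, 0.002], [0.981, 0.196, 0.005], [0.005, 0.003, -1.0]]
force: [-0.5, -0.4, -1.0]
opening: 0.704
```

```bash
python3 see.py scene s3; python3 see.py top t3; python3 - <<'E'
from sp import *
c=cap('wrist','w12');s=load('s3')
V=c['frame'].min(2)
for an in(0,.05,.1):
    y,z=48-146*np.cos(an)+8*np.sin(an)*0,46+146*np.sin(an)+8
    P=[[*f(36,48-(96)*np.cos(an)),(54+96*np.sin(an))/1000],[*f(36,y),z/1000]]
    print(an,'wrist',proj(c,P).round(1).tolist(),'scene',proj(s,P).round(1).tolist())
pc=proj(c,[[*f(36,-85),.054]])[0].astype(int);print(pc)
for r in range(max(pc[1]-40,0),pc[1]+40,4):
    x=np.nonzero(V[r,pc[0]-25:pc[0]+25]>200)[0]+pc[0]-25;print(r,(int(x.min()),int(x.max())) if len(x) else None,end=' ')
W=s['frame'][190:225,150:240].min(2);print()
for k in range(160,190,2):
    y=np.nonzero(W[:,k-150]>170)[0]+190;print(k,(int(y.min()),int(y.max())) if len(y) else None,end=' ')
# bystanders moved?
a=load('s0');d=cv2.absdiff(a['frame'],s['frame']).max(2);d=(d>60).astype(np.uint8)
n,l,st,ce=cv2.connectedComponentsWithStats(cv2.morphologyEx(d,cv2.MORPH_OPEN,np.ones((3,3))));print();print('scene diffs',[x[:5].tolist() for x in st[1:] if x[4]>25])
E
```

```text
pred slab [[204.1, 177.8], [226.7, 177.6], [224.0, 212.4], [200.1, 212.5]]
orange px 20 201 222 211 212
orange in socket mm min/max/mean [ 45.5 -28.2] [48.7 24.6] [46.5 -5.7]
((47.15169143676758, -1.8180274963378906), (52.85520935058594, 3.0019185543060303), 89.63931274414062)
25.3 [ 0.502 -0.29   0.259] [-0.3 -0.9  0.4] 0.71
pred slab [[332.8, 260.7], [313.1, 264.1], [306.9, 227.8], [326.6, 224.5]]
25.35 [ 0.502 -0.29   0.259] [-0.4  0.9 -0.8] 0.71
0 wrist [[282.5, 134.9], [282.1, 184.0]] scene [[192.4, 204.1], [172.6, 204.2]]
0.05 wrist [[282.5, 135.4], [282.1, 185.7]] scene [[192.1, 203.0], [172.0, 202.5]]
0.1 wrist [[282.5, 135.5], [282.2, 187.1]] scene [[192.0, 201.9], [171.6, 200.9]]
[282 171]
131 (257, 289) 135 (276, 288) 139 (276, 289) 143 (276, 289) 147 (276, 289) 151 (276, 289) 155 (276, 289) 159 (276, 289) 163 (276, 289) 167 (276, 289) 171 (276, 289) 175 (276, 289) 179 (276, 289) 183 (277, 288) 187 None 191 None 195 None 199 None 203 None 207 None 
160 None 162 None 164 None 166 None 168 None 170 None 172 (204, 207) 174 (203, 208) 176 (203, 208) 178 (203, 208) 180 (203, 208) 182 (203, 208) 184 (203, 208) 186 (203, 208) 188 (203, 208) 
scene diffs [[538, 0, 22, 31, 574], [105, 10, 7, 7, 39], [133, 13, 6, 7, 33], [279, 13, 21, 39, 439], [343, 14, 52, 86, 2746], [85, 36, 67, 53, 1690], [488, 37, 72, 85, 2754], [281, 55, 15, 23, 231], [263, 75, 22, 19, 136], [120, 79, 64, 91, 2413], [116, 94, 11, 5, 47], [182, 96, 132, 45, 2418], [260, 98, 17, 12, 144], [340, 120, 104, 42, 1559], [93, 171, 28, 32, 382], [204, 181, 6, 5, 29], [217, 181, 9, 5, 44], [202, 187, 23, 17, 344], [171, 196, 46, 14, 371], [138, 200, 10, 14, 97], [404, 249, 33, 29, 577]]
```

```bash
python3 - <<'E'
from h import *
def cen(c,b,fn):
    x0,y0,x1,y1=b;h=cv2.cvtColor(c['frame'],cv2.COLOR_RGB2HSV)[y0:y1,x0:x1].astype(int);v,u=np.nonzero(fn(h));return len(u),round(u.mean()+x0,1),round(v.mean()+y0,1)
org=lambda h:(h[:,:,0]>4)&(h[:,:,0]<20)&(h[:,:,1]>110)
for a,b in(('s0','s3'),('t0','t3')):
  A,B=load(a),load(b)
  bx=dict(phone=(105,182,155,242),short=(340,230,370,255)) if a=='s0' else dict(phone=(372,195,402,250),short=(188,182,212,218))
  for k,v in bx.items():print(a,k,[cen(c,v,org) for c in(A,B)])
  v=(240,268,276,308) if a=='s0' else (254,152,280,180);print('jar',[cen(c,v,lambda h:h[:,:,2]>170) for c in(A,B)])
  v=(128,284,208,306) if a=='s0' else (300,143,362,165)
  print('driver handle',[cen(c,v,lambda h:h[:,:,2]<30) for c in(A,B)])
E
```

```text
s0 phone [(173, np.float64(137.4), np.float64(214.7)), (173, np.float64(137.5), np.float64(214.5))]
s0 short [(29, np.float64(355.2), np.float64(246.4)), (28, np.float64(354.5), np.float64(246.2))]
jar [(524, np.float64(258.8), np.float64(285.5)), (583, np.float64(258.6), np.float64(286.2))]
driver handle [(52, np.float64(150.2), np.float64(299.8)), (28, np.float64(146.8), np.float64(300.2))]
t0 phone [(123, np.float64(380.6), np.float64(220.4)), (0, np.float64(nan), np.float64(nan))]
t0 short [(45, np.float64(198.0), np.float64(199.2)), (42, np.float64(197.8), np.float64(199.0))]
jar [(263, np.float64(266.3), np.float64(165.7)), (271, np.float64(266.3), np.float64(165.8))]
driver handle [(2, np.float64(343.5), np.float64(155.0)), (0, np.float64(nan), np.float64(nan))]<stdin>:3: RuntimeWarning: Mean of empty slice.
  ret = ret.dtype.type(ret / rcount)
```

Emit:
{"op": "move_arm", "data": {"steps": [[0, 0, 0, 0, 0, -10, 60], [0, 0, 0, 0, 0, 0, 60], [0, 0, 0, 0, 0, 0, 60], [0, 0, 0, 0, 0, 0, 60]]}}

```text
time: 25.8
tcp_pos: [0.5008, -0.2893, 0.2659]
ee_rot: [[-0.196, 0.981, -0.005], [0.981, 0.196, 0.009], [0.01, -0.003, -1.0]]
force: [0.5, 0.5, 0.1]
opening: 0.703
```

The bystanders haven't moved; in the last top view the arm hides the phone. I'm handing the job in.

```bash
python3 -c "
from h import *
print(robot.job_done())"
```

```text
the job is handed in; nothing more can be done
None
```

The job is done and handed in at about 26 s of the 72 s allowed. I swung the grey socket's lever up to about 1.8 rad and lifted the longer black pack off its left peg. I then set it down in the nest with its eye end at the lever's end, let go, and swung the lever down to its stop.

**Last checks**
- **Pack:** before the lever was closed, its top triangulated to about 34 mm, against 37 mm expected for a seated pack and about 43 mm if it were on a lip. It lay square to the socket within 0.4°.
- **Lever:** the stop pushed back with 26 N. Afterwards the handle's position in two cameras matched angle 0.
- **Other things:** the short pack, phone and jar were within 1 px of where they started in the scene view.

**Checks that disagreed or fell short**
- **Socket position:** my first estimate was about 2–3 mm off in y against the close-up view. I corrected for this before setting the pack down.
- **Push on the pack:** setting it down briefly pressed it into the nest with 22 N.
- **Phone from above:** the arm hid the phone in the last top view, so only the scene view confirms it.
- **Screwdriver:** the colour masks were too weak to confirm its position (52 px against 28 px in the scene view). The arm never went near it.

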